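# Demould a batch of test bars

### The arm

A 7-joint arm with a two-finger parallel gripper is mounted at the origin on a cart in front of the work surface, level with it; the furniture and walls round the work are solid. World frame = base frame: x ahead of the robot, y to its left, z up, the work surface at z = 0. Lengths are in m, angles in rad, forces in N, time in s.
With the tool pointing down it reaches from about 0.4 to 0.85 m from the base axis. Payload 10.4 kg.
Tool frame: the origin (TCP) lies between the finger pads; the fingertips stand 17 mm ahead of it and the grasp point (between the pads) lies 2 mm behind it; z points along the fingers, y is the direction in which the jaws open and shut (so a half turn about z gives the same grasp; the last joint's range is limited). The gripper opens to 85 mm and grips with 20 to 120 N. Pads are 22 mm wide; open, the fingers measure 114 mm over their backs; the gripper's body (76 mm by 85 mm) begins 54 mm behind the grasp point. The pads swing forward as they close: fully open they stand 13 mm farther back than shut.
Start: joints at [-1.355, 0.332, -0.065, 1.46, 0.022, 1.35, -0.088], TCP at [0.148, 0.607, 0.248] pointing down, gripper open.
Joint ranges: [-2.6, 2.6], [-0.5, 2.12], [-1.47, 1.34], [0.16, 2.42], [-1.27, 4.41], [0.06, 2.06], [-2.6, 2.6]. Speed limits (rad/s): [2.22, 2.22, 2.79, 2.79, 3.14, 3.14, 3.14].

### API

Orientations are given as a unit quaternion [x, y, z, w].
In Python, from workcell import manip gives the robot as it stands.
- The arm moves only by the tool jog_arm, never from a script. Its argument "steps" is one flat list of numbers, 5 for each row, row after row: the finger opening in m, from 0 to 0.0854, then the shift along the tool's x, y, z in m, then the turn about the tool's z in rad. In form: [gripper, x, y, z, twist, gripper, x, y, z, twist, ...]. A call has exactly 10 rows; each row is the pose to reach, as a shift and turn from the pose commanded when the call began, along the tool's axes at that moment; what a row does not reach only later rows make up. A row lasts 1/10 s, in which the tool goes at most 50 mm and 8.59 degrees, less where a joint would pass 70% of its speed; a pose out of reach is approached as far as the arm can. A call with a gripper value outside its range is refused whole. The fingers move at their own pace and stop on an object; "grip_force" is the grip in N (left out, the last holds). Time passes only in rows, so rows that repeat a pose let the fingers close, or fill a call up. It gives the time, the measured TCP pose, the force and the opening at its end, in the units of the state.
- manip.get_obs(): the state, without advancing time (a new reading comes with each control period).
- manip.camera(name): name is "scene" or "top" or "wrist"; returns (picture, depth): 384x512x3 uint8, red, green, blue; 384x512 float32, m along the optical axis (not along the pixel's ray), 0 where there is no reading.
- manip.calibration(name): a dict with "mtx" (3x3 intrinsics, pixels), "world_to_cam" (4x4, takes a point from world to camera coordinates). Camera axes: x right, y down, z forward; pixel columns grow to the right and rows downward; lengths in m; the calibration is good to about 2 mm. A picture is of the moment at which its call begins: read the wrist's pose just before it. calibration takes no time and is no camera call; for the wrist camera it gives the pose at the moment of the call.
- manip.hand_in(): hands the job in, once; it reports no verdict.
The state is a dict: "clock": time; "joint_pos": joint angles; "joint_velocities": joint speeds; "tau": joint torques, N m; "position": TCP position; "ee_rot": TCP orientation; "ft_force": force on the tool from outside, world axes, zero at the start; "torque": the same for the moment, N m; "grip_width": opening from 0.0 (shut) to 1.0 (fully open).
Only numpy, scipy, OpenCV 4.12 (cv2) and the standard library are available. Lean on these libraries where they do the work, as an engineer would, in place of code of your own. Each camera call takes 0.05 s, during which the arm holds its last target.

### The job

Empty the bench mould of its finished test bars: swing the clamp at its front aside, lift the cover plate off by its handle and lay it flat on the bench, then press the foot pedal beside the mould right down to its stop so that the ejector raises the bars. Lay every bar flat in the white specimen rack, each in a notch of its own. After that close the mould: put the cover plate back between its guides, push it down fully home so that the ejector is sent back to the bottom, and swing the clamp back over its edge; leave the other things on the bench where they are.

Things in the scene. Friction and masses are not known exactly. Their poses are not given: they have to be found in the camera images.
- mould (a point): Centre of the top face of the fixed aluminium mould, 50 mm above the bench. x along the cavities, y across, z up. Block 176 (x) by 148 (y) mm; three open cavities 153 long, 23 wide, 13 deep, at y = -46, 0, +46 mm, not all filled. Seven steel guides (long sides x = +-52, front y = +-56, back y = 0) rise 20 mm over the face, lean out at the top and leave the cover 2 mm of play on each side.
- cover: Steel cover plate 172 (x) by 144 (y) by 8 mm, 0.45 kg. Origin: centre of its underside, z up. Black handle bar along x above its middle: 120 mm long, 16 mm wide, 36 to 54 mm above the underside of the plate, on two posts at x = +-50 mm and free between them. At the start it lies on the mould, its x along the cavities; either way round fits.
- bar_1_mid (a point): Middle of a moulded test bar (dumbbell, 150 mm long, 20 mm wide, 12 mm thick, 33 g; may be gripped as 20 mm wide all along). y along its length, x across, z through its thickness. It starts in a cavity, its top 0.7 mm below the mould's face; with the ejector up it stands about 9 mm proud. None if absent.
- bar_2_mid (a point): Another such bar, same axes. None if absent.
- bar_3_mid (a point): Another such bar, same axes. None if absent.
- ejector (a joint): Height of the mould's ejector plate (m): 0 home, about 0.0095 raised. Pushed up by the pedal, it stays up by friction when the pedal is let go. Its four return pins (8 mm thick, at x = +-58, y = +-65 mm of the mould's face, flush when home) then stand up as far as it has risen; pressing the cover down on them (about 8 N, the cover's weight included) sends it home.
- pedal_toe (a point): Point on top of the beige foot pedal's treadle, 12 mm from its free front end, on its middle line: press down here. x points towards the hinge, which is 103 mm away, z up. The pedal (184 by 84 by 70 mm) is fixed beside the mould, on its +y side; the treadle is 66 mm wide and the toe sinks 11 mm, from 43 to 32 mm above the bench.
- pedal_treadle (a joint): Angle of the treadle (rad): 0 = up, 0.105 = down at its stop. It springs back when let go. About 18 to 20 N at the toe brings it to the stop. Pedal and mould stand on one fixed grey base plate, 8 mm thick, 206 mm (x) by 276 mm (y), whose +y edge lies 50 mm beyond the treadle's middle line.
- rack: White specimen rack, 120 (x) by 178 (y) mm, 0.9 kg, loose. Origin: centre of its underside, z up. Two toothed rails, 10 mm thick, run along y at x = -45 and +45 mm; notch floors 36 mm, tooth tops 48 mm above the underside. Three notches 30 mm wide at y = -50, 0, +50 mm. A bar lies along x across both rails, its middle over x = 0 and 42 mm above the underside.
- jar: Orange screw jar with a blue lid, 57 mm across, 82 mm high; stays where it is. Origin: centre of its underside.
- timer: White bench timer, 62 by 62 by 19 mm; stays. Origin: centre of its underside.
- marker: Blue and white marker pen, 135 mm long, lying; stays. Origin: centre of its underside.
- spirit_level: Small spirit level, 100 by 18 by 24 mm; stays. Origin: centre of its underside.
- drop_tower: Fixed drop-test tower at the back of the bench, between station and rack; goes up to 0.78 m. Origin: centre of its white foot plate (250 along x, 170 along y). The arm cannot pass through or over it: carry things round in front of it, near the robot. Its parts above the foot stay within 90 mm of its origin towards the robot.
- clamp (a joint): Angle of the steel swing clamp at the front of the mould (rad): 0 = its tip lies over the cover's front edge (14 mm in, closed), 1.57 = swung aside, clear of the cover (clear from about 1.35). Seen from above it opens anticlockwise. It stays where it is left (2 N at the knob moves it). It passes over the cover only if the cover is fully down.
- clamp_knob (a point): Middle of the top of the clamp's black knob, 14 mm thick, upright, 28 mm tall below this point, on the clamp's tail in front of the mould. x points from the knob to the clamp's upright pivot, 38 mm away; z up. The knob moves on an arc about the pivot, towards the mould's -y side as it opens.

How it is judged:
By the outcome, as a careful person would: the job done as asked, in the order asked, and still so for the second after the job is handed in, with the robot touching nothing.
Of bar_1, bar_2, bar_3 only 2 to 3 are there at a start; the rules pass over those that are not, and their reading is None.
At some moment in a run one of cover, rack may be knocked a few centimetres aside while the robot is not near it.
Once in a run the grip may slacken for a moment while it holds something.
It also fails if it takes over 210 s, if anything falls off the work surface, if the arm or the gripper's body presses on something with over 40 N, if the wrist force passes 120 N, or if a joint passes its speed limit or range.

## Working session

There is one attempt and no reset: what is moved stays moved. The work goes in short steps, Python scripts to look and compute and a tool call to move; the robot and the scene stay as the last step left them, time stands still between calls to the robot, and variables do not carry over. Pictures are saved under pics/ and viewed, and the job is handed in when it is done.

Besides the shell and the picture viewer there is one more tool, called after ">>>" as name(argument=value, ...) on one line, values as JSON. jog_arm: Moves the arm, as the interface text tells. Its arguments: {"type":"object","properties":{"steps":{"type":"array"},"grip_force":{"type":"number"}},"required":["steps"]}

```bash
ls -la; mkdir -p pics; python3 - <<'E'
from workcell import manip
import cv2
o=manip.get_obs()
for k,v in o.items(): print(k,v)
for n in("scene","top","wrist"):
    p,d=manip.camera(n); c=manip.calibration(n)
    cv2.imwrite(f"pics/a_{n}.png",p[:,:,::-1]); print(n,c)
E
```

```text
total 12
drwxr-xr-x  3 agent agent 4096 Dec  7 06:12 .
drwxr-xr-x 23 root  root  4096 Dec  7 06:11 ..
drwxr-xr-x  2 agent agent 4096 Dec  7 06:12 pics
clock 0.0
joint_pos [-1.35458642  0.33285371 -0.06468785  1.46095494  0.02159229  1.34992651
 -0.08849903]
joint_velocities [-3.64767420e-04  1.04690826e-03  1.88635028e-03  9.97956637e-04
 -1.05342539e-05  8.06905409e-07 -1.23613329e-03]
tau [ 1.21777048e-03 -6.25444651e+01  4.99159028e-02 -3.91599941e+01
  1.62497163e-02  9.80286801e-03  1.94066860e-05]
position [0.14776491 0.6069045  0.24752074]
ee_rot [ 1.19116888e-01  9.92879974e-01 -7.21708320e-04 -5.34357634e-05]
ft_force [-0.14391634  0.57147033  0.40339538]
torque [-0.02296973  0.06433581 -0.06074606]
grip_width 0.9966406831087634
scene {'mtx': array([[422.3448832 ,   0.        , 251.66352236],
       [  0.        , 422.3448832 , 198.94017839],
       [  0.        ,   0.        ,   1.        ]]), 'world_to_cam': array([[ 0.8979307 , -0.43993403, -0.01336064, -0.52135663],
       [-0.29640795, -0.58198821, -0.75725297,  0.21119166],
       [ 0.32536561,  0.68392089, -0.65298502
[... 334 characters left out ...]
794795e-02],
       [-9.98124498e-01,  2.71823007e-02, -5.48507920e-02,
         5.63311710e-01],
       [ 5.48907209e-02,  7.24386561e-04, -9.98492105e-01,
         1.57733492e+00],
       [ 0.00000000e+00,  0.00000000e+00,  0.00000000e+00,
         1.00000000e+00]])}
wrist {'mtx': array([[266.362394  ,   0.        , 252.31113378],
       [  0.        , 266.362394  , 190.75460813],
       [  0.        ,   0.        ,   1.        ]]), 'world_to_cam': array([[ 0.23608086,  0.97173131, -0.00202008, -0.62310076],
       [ 0.92781327, -0.22479214,  0.29770964, -0.03711677],
       [ 0.28883968, -0.07215781, -0.95465433,  0.38006341],
       [ 0.        ,  0.        ,  0.        ,  1.        ]])}
```

View pics/a_scene.png

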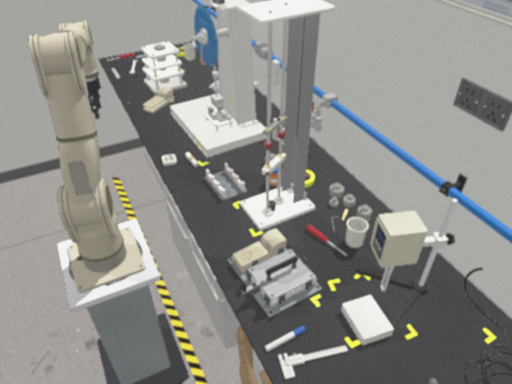

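View pics/a_top.png

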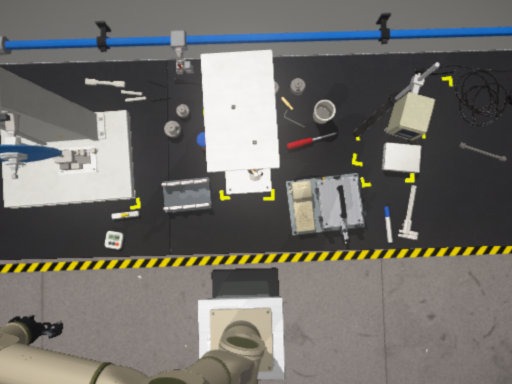

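View pics/a_wrist.png

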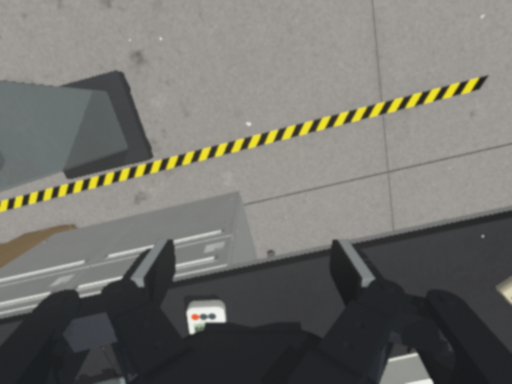

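```bash
cat > h.py <<'E'
from workcell import manip
import numpy as np, cv2
from scipy.spatial.transform import Rotation as R
def cam(n,save=None):
    c=manip.calibration(n); p,d=manip.camera(n)
    if save: cv2.imwrite(f"pics/{save}.png",p[:,:,::-1])
    return p,d,c
def ray(c,u,v,z):
    K,T=c["mtx"],c["world_to_cam"]; Rm,t=T[:3,:3],T[:3,3]
    o=-Rm.T@t; d=Rm.T@np.array([(u-K[0,2])/K[0,0],(v-K[1,2])/K[1,1],1])
    return o+d*(z-o[2])/d[2]
def proj(c,P):
    P=np.atleast_2d(P); q=P@c["world_to_cam"][:3,:3].T+c["world_to_cam"][:3,3]
    return np.c_[c["mtx"][0,0]*q[:,0]/q[:,2]+c["mtx"][0,2],c["mtx"][1,1]*q[:,1]/q[:,2]+c["mtx"][1,2]]
def cloud(c,d):
    v,u=np.mgrid[:d.shape[0],:d.shape[1]]
    q=np.stack([(u-c["mtx"][0,2])/c["mtx"][0,0]*d,(v-c["mtx"][1,2])/c["mtx"][1,1]*d,d],-1)
    T=c["world_to_cam"]; P=(q-T[:3,3])@T[:3,:3]; P[d<=0]=np.nan
    return P
def crop(p,x0,y0,x1,y1,s,name):
    cv2.imwrite(f"pics/{name}.png",cv2.resize(p[y0:y1,x0:x1,::-1],None,fx=s,fy=s,interpolation=cv2.INTER_CUBIC))
def rel(target,yaw=None):
    """shift in tool axes from measured pose to the world target; for info"""
    o=manip.get_obs(); r=R.from_quat(o["ee_rot"]); 
    s=r.inv().apply(np.array(target)-o["position"]); x=r.as_matrix()[:,0]; y=r.as_matrix()[:,1]
    print("pos",o["position"].round(4),"x-ax",x.round(3),"y-ax",y.round(3),"shift",s.round(4),"clock",round(o["clock"],2),"F",o["ft_force"].round(1),"g",round(o["grip_width"]*.0854,4))
    return s
E
python3 - <<'E'
from h import *
p,d,c=cam("top"); np.save("top_d.npy",d)
crop(p,280,165,375,250,8,"b_mould"); crop(p,95,165,235,255,5,"b_rack")
P=cloud(c,d)
for u,v in [(300,110),(340,203),(303,190),(303,215),(346,237),(186,195),(186,180),(172,185),(335,240),(115,240),(125,215),(388,225),(410,230)]:
    print((u,v),P[v,u].round(3))
p,d,c=cam("scene"); crop(p,215,220,330,315,6,"b_mould2")
E
```

```text
(300, 110) [ 0.861 -0.251  0.005]
(340, 203) [ 0.498 -0.371  0.104]
(303, 190) [ 0.549 -0.242  0.087]
(303, 215) [ 0.458 -0.244  0.049]
(346, 237) [ 0.374 -0.395  0.069]
(186, 195) [0.545 0.193 0.013]
(186, 180) [0.603 0.193 0.003]
(172, 185) [0.585 0.246 0.009]
(335, 240) [ 0.359 -0.368 -0.002]
(115, 240) [0.383 0.461 0.022]
(125, 215) [0.476 0.423 0.021]
(388, 225) [ 0.411 -0.568  0.007]
(410, 230) [ 0.39  -0.653  0.002]
```

View pics/b_mould.png

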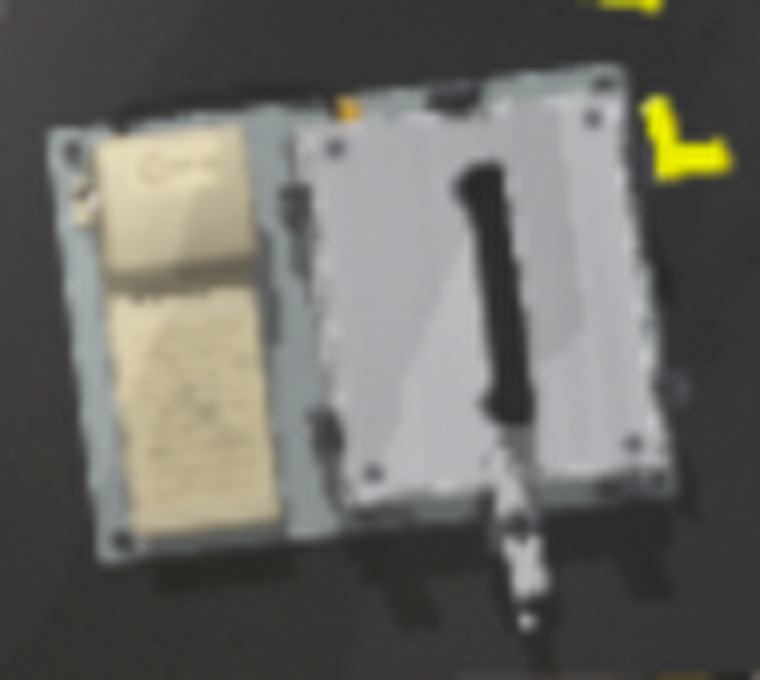

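View pics/b_mould2.png

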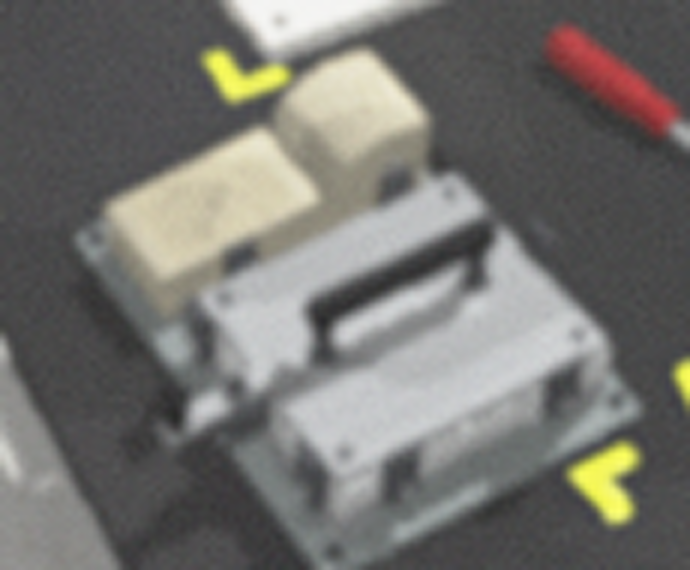

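View pics/b_rack.png

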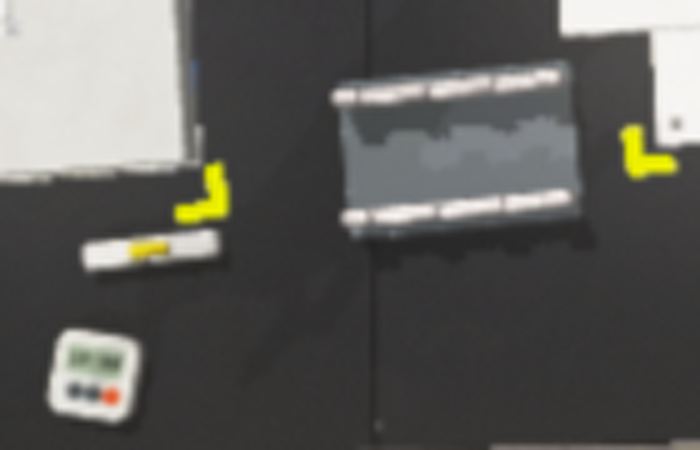

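```bash
cat >> h.py <<'E'
def rect(P,m,lo,hi):
    """min-area rectangle (world xy) of the mask's points with z in lo..hi"""
    s=m&(P[...,2]>lo)&(P[...,2]<hi); k=s.astype(np.uint8)
    n,l,st,_=cv2.connectedComponentsWithStats(k); i=1+np.argmax(st[1:,4]); q=P[l==i][:,:2].astype(np.float32)
    return cv2.minAreaRect(q*1000),len(q),np.median(P[l==i][:,2])
E
python3 - <<'E'
from h import *
p,d,c=cam("top"); P=cloud(c,d)
box=np.zeros(d.shape,bool); box[170:245,312:372]=1
print("plate",rect(P,box,.045,.08)); print("handle",rect(P,box,.09,.125))
h=p.astype(int); dark=box&(h.max(-1)<60); 
rk=np.zeros(d.shape,bool); rk[165:225,155:220]=1
w=rk&(h.min(-1)>150)
v,u=np.nonzero(w); Q=np.array([ray(c,a,b,.048) for a,b in zip(u,v)]); print("rack rails",cv2.minAreaRect((Q[:,:2]*1000).astype(np.float32)))
print("rackdepth",rect(P,rk,.005,.06))
fl=ray(c,110,240,0.02); print("bench front",ray(c,250,253,0)[:2], "foot front",ray(c,250,193,0)[:2],ray(c,227,185,0)[:2],ray(c,271,185,0)[:2])
print("jar?",ray(c,200,139,.08),"timer",ray(c,115,240,.019),"marker",ray(c,388,224,.01),"level",ray(c,125,215,.024))
E
```

```text
plate (((479.02777099609375, -381.46588134765625), (246.24989318847656, 170.19195556640625), 4.234531879425049), 1962, np.float64(0.05847408678440981))
handle (((504.77874755859375, -378.8768005371094), (115.79285430908203, 16.840301513671875), 5.57117223739624), 160, np.float64(0.1024655631941649))
rack rails ((572.9910278320312, 165.90829467773438), (149.32872009277344, 220.47671508789062), 5.153696060180664)
rackdepth (((546.8487548828125, 197.45550537109375), (122.47206115722656, 186.99481201171875), 2.4666967391967773), 1017, np.float64(0.009233189774200831))
bench front [ 0.31929274 -0.04354829] foot front [ 0.54685804 -0.0495754 ] [0.57986614 0.03754933] [ 0.57528197 -0.13065643]
jar? [0.74578599 0.12696308 0.08      ] timer [0.38321437 0.46156006 0.019     ] marker [ 0.41502388 -0.5678247   0.01      ] level [0.47588535 0.42149698 0.024     ]
```

>>> jog_arm(steps=[0.085, -0.044, -0.016, -0.005, 0.14, 0.085, -0.09, -0.033, -0.01, 0.28, 0.085, -0.127, -0.048, -0.015, 0.42, 0.085, -0.168, -0.069, -0.02, 0.56, 0.085, -0.21, -0.093, -0.025, 0.7, 0.085, -0.249, -0.117, -0.03, 0.84, 0.085, -0.282, -0.145, -0.035, 0.98, 0.085, -0.313, -0.178, -0.04, 1.12, 0.085, -0.343, -0.215, -0.045, 1.26, 0.085, -0.369, -0.252, -0.05, 1.4])

```text
clock: 1.3
position: [0.4476, 0.2731, 0.2985]
ee_rot: [0.733, 0.68, 0.0, -0.0]
ft_force: [0.3, -0.4, 0.4]
grip_width: 0.994
```

>>> jog_arm(steps=[0.085, -0.048, 0.005, 0, 0.14, 0.085, -0.096, 0.01, 0, 0.28, 0.085, -0.144, 0.014, 0, 0.42, 0.085, -0.192, 0.019, 0, 0.56, 0.085, -0.24, 0.024, 0, 0.7, 0.085, -0.288, 0.029, 0, 0.84, 0.085, -0.336, 0.034, 0, 0.98, 0.085, -0.384, 0.038, 0, 1.12, 0.085, -0.432, 0.043, 0, 1.26, 0.085, -0.478, 0.048, 0, 1.4])

```text
clock: 2.3
position: [0.4617, -0.2072, 0.2987]
ee_rot: [0.999, 0.048, 0.001, -0.0]
ft_force: [1.4, -0.2, -1.1]
grip_width: 1.001
```

>>> jog_arm(steps=[0.085, -0.007, 0.045, 0, 0, 0.085, -0.014, 0.09, 0, 0, 0.085, -0.021, 0.135, 0, 0, 0.085, -0.029, 0.176, 0, 0, 0.085, -0.029, 0.176, 0, 0, 0.085, -0.029, 0.176, 0, 0, 0.085, -0.029, 0.176, 0, 0, 0.085, -0.029, 0.176, 0, 0, 0.085, -0.029, 0.176, 0, 0, 0.085, -0.029, 0.176, 0, 0])

```text
clock: 3.3
position: [0.4519, -0.3822, 0.2985]
ee_rot: [0.999, 0.052, 0.0, -0.0]
ft_force: [1.1, 1.0, -0.8]
grip_width: 0.998
```

```bash
python3 - <<'E'
from h import *
o=manip.get_obs(); print(o["joint_pos"].round(3),o["position"])
p,d,c=cam("wrist","c_wrist"); np.savez("c_wrist.npz",p=p,d=d,**c)
p,d,c=cam("top"); crop(p,280,165,375,250,8,"c_top")
E
```

```text
[-0.131  0.329  0.966  1.516 -0.272  1.439 -0.62 ] [ 0.45185467 -0.38223505  0.29845355]
```

View pics/c_wrist.png

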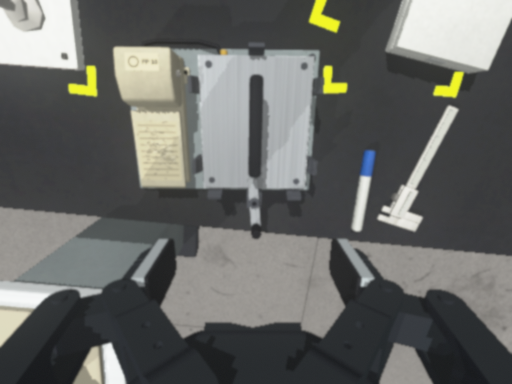

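```bash
python3 - <<'E'
from h import *
f=np.load("c_wrist.npz"); p,d=f["p"],f["d"]; c={"mtx":f["mtx"],"world_to_cam":f["world_to_cam"]}
crop(p,180,30,330,250,3.5,"c_w2")
P=cloud(c,d)
print("knob region z"); print((P[222:240:2,246:268:2,2]*1000).round(0))
box=np.zeros(d.shape,bool); box[40:200,190:330]=1
print("plate",rect(P,box,.052,.066)); print("handle",rect(P,box,.092,.12))
dark=(p.max(-1)<55)
for nm,(x0,y0,x1,y1),z in (("knob",(245,220,268,242),.07),("handle",(245,65,268,182),.104)):
    m=np.zeros_like(dark); m[y0:y1,x0:x1]=dark[y0:y1,x0:x1]
    n,l,st,ce=cv2.connectedComponentsWithStats(m.astype(np.uint8)); i=1+np.argmax(st[1:,4]); v,u=np.nonzero(l==i)
    print(nm,ce[i],st[i],ray(c,*ce[i],z))
    q=np.array([ray(c,a,b,z)[:2] for a,b in zip(u,v)])*1000; print(cv2.minAreaRect(q.astype(np.float32)))
m=box&(p.min(-1)>105)&(P[...,2]>.05)&(P[...,2]<.068); print(cv2.minAreaRect((P[m][:,:2]*1000).astype(np.float32)))
E
```

```text
knob region z
[[   1.   -1.    0.   65.   67.   66.   67.   66.    0.    1.    0.]
 [  -0.    1.   -0.   67.   74.   74.   74.   66.   -0.   -1.    0.]
 [   0.    1.   -0.   73.   78.   81.   80.   72.   -0.   -1.    1.]
 [  -0.    1.   -1.   81.   88.   87.   86.   81.    1.   -0.   -0.]
 [  -0.   -1.   -2.   88.   92.   94.   91.   88.   -1.   -0.   -0.]
 [-768. -770. -769.   94.   95.   93.   95.   94. -770. -766.    0.]
 [-771. -767.   nan   95.   95.   94.   93.   94. -771. -764. -771.]
 [-767. -769. -765.   93.   94.   94.   95.   95. -768. -768. -772.]
 [-772. -767. -764. -770.   95.   96.   94. -777. -770. -767. -764.]]
plate (((496.79840087890625, -384.53009033203125), (193.7078094482422, 163.71372985839844), 0.19462800025939941), 13084, np.float64(0.05726731832310017))
handle (((502.0406188964844, -380.9497375488281), (119.79327392578125, 15.995240211486816), 4.934455394744873), 1365, np.float64(0.10263265216842019))
knob [257.5462963  228.97222222] [252 220  14  17 108] [ 0.35791314 -0.40032773  0.07      ]
((360.7898864746094, -401.0161437988281), (14.832686424255371, 29.91932487487793), 58.492225646972656)
handle [254.98076923 169.84615385] [251 161   8  15  52] [ 0.45307328 -0.38595354  0.104     ]
((455.21551513671875, -385.0996398925781), (17.50653648376465, 8.63343334197998), 6.371268272399902)
((494.8324890136719, -378.0423583984375), (192.67027282714844, 157.0072479248047), 4.706490993499756)
```

View pics/c_w2.png

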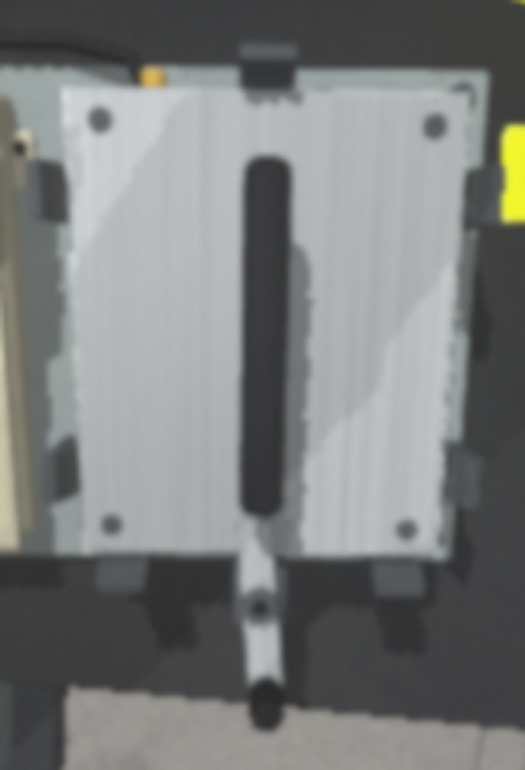

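```bash
python3 - <<'E'
from h import *
f=np.load("c_wrist.npz"); p,d=f["p"],f["d"]; c={"mtx":f["mtx"],"world_to_cam":f["world_to_cam"]}
P=cloud(c,d); b=np.zeros(d.shape,bool); b[220:245,245:268]=1
print("knob",rect(P,b,.0905,.1))
b[:]=0; b[190:215,240:270]=1; print((P[196:212:2,246:266:2,2]*1000).round(0))
k=rect(P,(np.ones_like(b)&(np.arange(384)[:,None]>219)&(np.arange(384)[:,None]<245)&(np.arange(512)[None]>245)&(np.arange(512)[None]<268)),.0905,.1)[0][0]
rel([k[0]/1000,k[1]/1000,.093])
E
```

```text
knob (((361.352294921875, -396.9415588378906), (12.597938537597656, 12.375385284423828), 62.13423156738281), 76, np.float64(0.0943079273488697))
[[-1. 58. 67. 67. 66. 66. 66. 60. -1.  1.]
 [-2. 59. 65. 69. 70. 70. 67. 59. -1. -1.]
 [-0. 59. 72. 71. 71. 71. 70. 58.  0. -0.]
 [-0. 59. 71. 70. 71. 71. 70. 58. -1. -0.]
 [nan 58. 71. 70. 71. 71. 72. 59. -1. -1.]
 [-1. 58. 67. 70. 71. 70. 69. 58.  0.  0.]
 [ 1. -1. 66. 67. 67. 68. 67.  0.  1.  1.]
 [-1.  0. 67. 66. 68. 66. 67. -0. -2.  0.]]
pos [ 0.4516 -0.3826  0.2984] x-ax [0.995 0.103 0.   ] y-ax [ 0.103 -0.995 -0.   ] shift [-0.0914  0.005   0.2053] clock 3.4 F [ 0.6  0.6 -0.3] g 0.0851
```

>>> jog_arm(steps=[0.045, -0.045, 0.003, 0.02, 0, 0.045, -0.091, 0.005, 0.04, 0, 0.045, -0.091, 0.005, 0.08, 0, 0.045, -0.091, 0.005, 0.12, 0, 0.045, -0.091, 0.005, 0.16, 0, 0.045, -0.091, 0.005, 0.185, 0, 0.045, -0.091, 0.005, 0.195, 0, 0.045, -0.091, 0.005, 0.205, 0, 0.045, -0.091, 0.005, 0.205, 0, 0.045, -0.091, 0.005, 0.205, 0])

```text
clock: 4.4
position: [0.3619, -0.3978, 0.0943]
ee_rot: [0.999, 0.051, 0.001, 0.0]
ft_force: [-0.5, -0.1, 0.1]
grip_width: 0.529
```

```bash
python3 - <<'E'
from h import *
rel([.3614,-.397,.093])
p,d,c=cam("wrist","d1")
E
```

```text
pos [ 0.3619 -0.3978  0.0943] x-ax [0.995 0.103 0.001] y-ax [ 0.103 -0.995  0.001] shift [-0.0004 -0.0009  0.0013] clock 4.4 F [-0.5 -0.1  0.1] g 0.0452
```

View pics/d1.png

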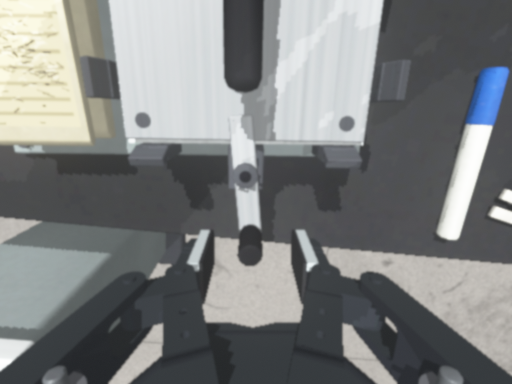

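```bash
python3 - <<'E'
from h import *
c=manip.calibration("wrist"); o=manip.get_obs(); r=R.from_quat(o["ee_rot"])
for s in ([0,0,0],[0,0,.017],[0.011,0.022,.0],[-.011,.022,0],[.011,.022,.015],[-.011,.022,.015]): print(s,proj(c,o["position"]+r.apply(s)))
p,d,c=cam("wrist"); P=cloud(c,d); b=np.zeros(d.shape,bool); b[225:275,232:270]=1
print(rect(P,b,.0905,.099)); print((P[232:270:3,238:264:3,2]*1000).round(0))
E
```

```text
[0, 0, 0] [[251.14979604 254.33400789]]
[0, 0, 0.017] [[251.26625097 239.14372703]]
[0.011, 0.022, 0.0] [[293.44184878 235.71254311]]
[-0.011, 0.022, 0] [[291.53806994 272.12806958]]
[0.011, 0.022, 0.015] [[289.59093713 223.59293632]]
[-0.011, 0.022, 0.015] [[288.0186367  257.24941391]]
(((361.2658996582031, -397.1077880859375), (13.398898124694824, 13.658721923828125), 82.46906280517578), 499, np.float64(0.09420502060951928))
[[   1.   74.   79.   79.   79.   79.   78.   74.   -2.]
 [  -1.   78.   82.   83.   83.   83.   81.   79.   -0.]
 [  -1.   83.   86.   87.   87.   87.   85.   82.   -0.]
 [-770.   87.   89.   92.   89.   89.   89.   86. -768.]
 [  80.   91.   93.   93.   94.   93.   92.   90.   83.]
 [  88.   94.   93.   94.   94.   94.   94.   93.   87.]
 [  93.   93.   95.   94.   94.   95.   95.   95.   91.]
 [  93.   94.   94.   95.   95.   94.   95.   93.   93.]
 [  94.   95.   94.   94.   95.   94.   94.   94.   94.]
 [-766.   94.   94.   95.   95.   94.   95.   96. -771.]
 [-769.   94.   95.   94.   95.   95.   95. -771. -771.]
 [-771. -771. -771.   94.   93.   93. -768. -767. -768.]
 [-768. -769. -770. -769. -771. -769. -771. -767. -773.]]
```

>>> jog_arm(grip_force=20, steps=[0.016, 0, 0, 0.003, 0, 0.016, 0, 0, 0.003, 0, 0.016, 0, 0, 0.003, 0, 0.016, 0.0004, 0.0053, 0.003, -0.14, 0.016, 0.0015, 0.0105, 0.003, -0.28, 0.016, 0.0033, 0.0155, 0.003, -0.42, 0.016, 0.0058, 0.0202, 0.003, -0.56, 0.016, 0.0089, 0.0245, 0.003, -0.7, 0.016, 0.0126, 0.0283, 0.003, -0.84, 0.016, 0.0168, 0.0315, 0.003, -0.98])

```text
clock: 5.5
position: [0.3811, -0.4265, 0.09]
ee_rot: [0.856, 0.518, -0.0, -0.001]
ft_force: [-1.4, 2.6, 0.4]
grip_width: 0.188
```

>>> jog_arm(steps=[0.016, 0.0004, 0.0053, 0, -0.14, 0.016, 0.0015, 0.0105, 0, -0.28, 0.016, 0.0033, 0.0155, 0, -0.42, 0.016, 0.0058, 0.0202, 0, -0.56, 0.016, 0.0075, 0.0227, 0, -0.64, 0.016, 0.0075, 0.0227, 0, -0.64, 0.03, 0.0075, 0.0227, 0, -0.64, 0.03, 0.0075, 0.0227, 0, -0.64, 0.03, 0.0075, 0.0227, -0.03, -0.64, 0.03, 0.0075, 0.0227, -0.07, -0.64])

```text
clock: 6.5
position: [0.404, -0.43, 0.1594]
ee_rot: [0.652, 0.758, -0.0, -0.002]
ft_force: [1.8, 0.0, -0.4]
grip_width: 0.352
```

```bash
python3 - <<'E'
from h import *
rel([.504,-.38,.2])
p,d,c=cam("wrist","d2")
E
```

```text
pos [ 0.404  -0.43    0.1594] x-ax [-0.15   0.989  0.003] y-ax [ 0.989  0.15  -0.003] shift [ 0.0346  0.1062 -0.0408] clock 6.5 F [ 1.8  0.  -0.4] g 0.0301
```

View pics/d2.png

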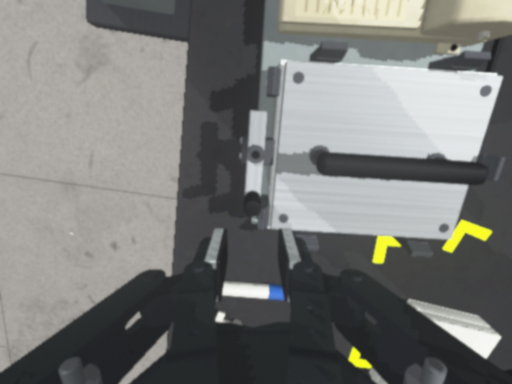

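```bash
python3 - <<'E'
from h import *
p,d,c=cam("wrist"); P=cloud(c,d)
b=np.zeros(d.shape,bool); b[130:200,300:500]=1
print("handle",rect(P,b,.095,.115))
b[:]=0; b[50:250,265:505]=1; print("plate",rect(P,b,.052,.063))
E
```

```text
handle (((501.98016357421875, -380.4438781738281), (119.68031311035156, 16.28797149658203), 4.909237384796143), 3523, np.float64(0.10228888048610078))
plate (((506.37762451171875, -385.52520751953125), (179.5373077392578, 154.97103881835938), 4.956012725830078), 28500, np.float64(0.05696710185368861))
```

>>> jog_arm(steps=[0.06, 0.008, 0.025, -0.02, 0.14, 0.06, 0.016, 0.05, -0.04, 0.28, 0.06, 0.024, 0.075, -0.04, 0.42, 0.06, 0.035, 0.106, -0.04, 0.56, 0.06, 0.035, 0.106, -0.04, 0.7, 0.06, 0.035, 0.106, -0.04, 0.84, 0.06, 0.035, 0.106, -0.04, 0.98, 0.06, 0.035, 0.106, -0.04, 1.12, 0.06, 0.035, 0.106, -0.04, 1.26, 0.06, 0.035, 0.106, -0.04, 1.4])

```text
clock: 7.6
position: [0.5044, -0.3803, 0.2001]
ee_rot: [0.988, 0.157, 0.0, 0.0]
ft_force: [0.6, 0.4, 0.1]
grip_width: 0.705
```

>>> jog_arm(grip_force=60, steps=[0.06, -0.0024, -0.0006, 0.03, 0.14, 0.06, -0.0024, -0.0006, 0.06, 0.229, 0.06, -0.0024, -0.0006, 0.09, 0.229, 0.06, -0.0024, -0.0006, 0.107, 0.229, 0.06, -0.0024, -0.0006, 0.107, 0.229, 0.06, -0.0024, -0.0006, 0.107, 0.229, 0.06, -0.0024, -0.0006, 0.107, 0.229, 0.0, -0.0024, -0.0006, 0.107, 0.229, 0.0, -0.0024, -0.0006, 0.107, 0.229, 0.0, -0.0024, -0.0006, 0.107, 0.229])

```text
clock: 8.6
position: [0.5021, -0.3806, 0.0937]
ee_rot: [0.999, 0.047, 0.0, 0.0]
ft_force: [0.5, 0.5, 1.4]
grip_width: 0.198
```

>>> jog_arm(steps=[0.0, 0, 0, 0, 0, 0.0, 0, 0, 0, 0, 0.0, 0, 0, 0, 0, 0.0, 0, 0, 0, 0, 0.0, 0, 0, 0, 0, 0.0, 0, 0, 0, 0, 0.0, 0, 0, -0.003, 0, 0.0, 0, 0, -0.006, 0, 0.0, 0, 0, -0.01, 0, 0.0, 0, 0, -0.015, 0])

```text
clock: 9.6
position: [0.5016, -0.3804, 0.1082]
ee_rot: [0.999, 0.047, -0.0, -0.0]
ft_force: [0.1, 0.1, -4.2]
grip_width: 0.178
```

>>> jog_arm(steps=[0.0, 0, 0, -0.03, 0, 0.0, 0, 0, -0.065, 0, 0.0, 0, 0, -0.085, 0, 0.0, -0.003, -0.03, -0.085, 0, 0.0, -0.008, -0.075, -0.085, 0, 0.0, -0.013, -0.12, -0.085, 0, 0.0, -0.018, -0.165, -0.085, 0, 0.0, -0.023, -0.21, -0.085, 0, 0.0, -0.028, -0.255, -0.085, 0, 0.0, -0.033, -0.3, -0.085, 0])

```text
clock: 10.6
position: [0.4402, -0.0835, 0.1936]
ee_rot: [0.999, 0.047, 0.001, -0.0]
ft_force: [2.1, 0.5, -4.3]
grip_width: 0.173
```

>>> jog_arm(steps=[0.0, -0.002, -0.035, 0, 0, 0.0, -0.002, -0.045, 0, 0, 0.0, -0.002, -0.045, 0.03, 0, 0.0, -0.002, -0.045, 0.07, 0, 0.0, -0.002, -0.045, 0.1, 0, 0.0, -0.002, -0.045, 0.12, 0, 0.0, -0.002, -0.045, 0.135, 0, 0.0, -0.002, -0.045, 0.135, 0, 0.0, -0.002, -0.045, 0.135, 0, 0.0, -0.002, -0.045, 0.135, 0])

```text
clock: 11.6
position: [0.4355, -0.0405, 0.0593]
ee_rot: [0.999, 0.047, 0.001, -0.0]
ft_force: [0.6, 0.6, -5.2]
grip_width: 0.174
```

```bash
python3 - <<'E'
from h import *
rel([.435,-.04,.044])
p,d,c=cam("top","e_top")
p,d,c=cam("scene","e_scene")
E
```

```text
pos [ 0.4355 -0.0405  0.0593] x-ax [0.996 0.093 0.002] y-ax [ 0.093 -0.996 -0.   ] shift [-0.0005 -0.0006  0.0153] clock 11.6 F [ 0.6  0.6 -5.2] g 0.0149
```

View pics/e_top.png

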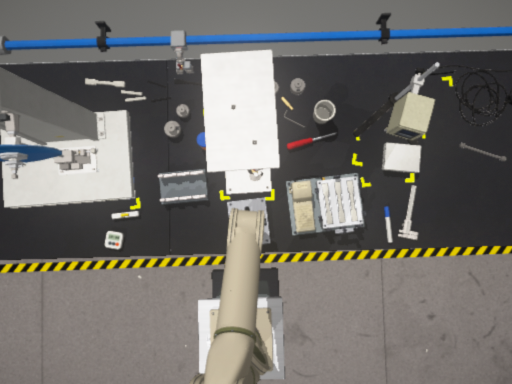

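View pics/e_scene.png

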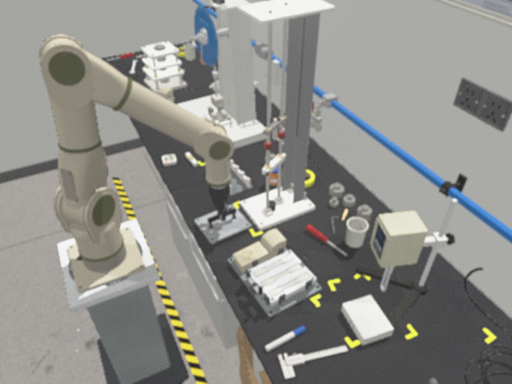

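>>> jog_arm(steps=[0.0, 0, 0, 0.005, 0, 0.0, 0, 0, 0.01, 0, 0.0, 0, 0, 0.013, 0, 0.0, 0, 0, 0.0145, 0, 0.0, 0, 0, 0.0155, 0, 0.0, 0, 0, 0.0155, 0, 0.0, 0, 0, 0.0155, 0, 0.04, 0, 0, 0.0155, 0, 0.04, 0, 0, 0.0155, 0, 0.05, 0, 0, 0.0155, 0])

```text
clock: 12.7
position: [0.435, -0.0403, 0.0429]
ee_rot: [0.999, 0.047, 0.0, 0.0]
ft_force: [0.4, 0.1, 0.0]
grip_width: 0.588
```

```bash
python3 - <<'E'
from h import *
rel([.435,-.04,.044])
p,d,c=cam("wrist","e_w")
E
```

```text
pos [ 0.435  -0.0403  0.0429] x-ax [0.996 0.094 0.   ] y-ax [ 0.094 -0.996  0.   ] shift [ 0.     -0.0003 -0.0011] clock 12.7 F [0.4 0.1 0. ] g 0.0502
```

View pics/e_w.png

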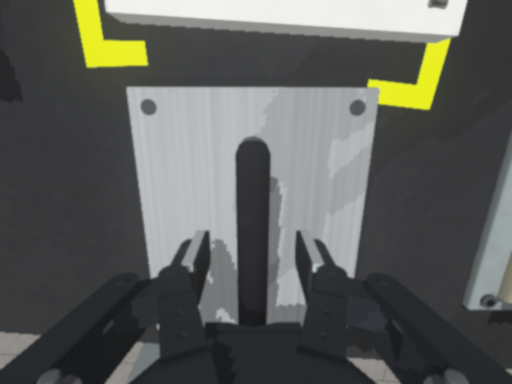

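```bash
python3 - <<'E'
from h import *
f=np.load("c_wrist.npz"); p,d=f["p"],f["d"]; c={"mtx":f["mtx"],"world_to_cam":f["world_to_cam"]}
P=cloud(c,d); q=p.astype(int); beige=(q[...,0]-q[...,2]>25)&(q[...,0]>120); b=np.zeros(d.shape,bool); b[40:195,105:195]=1
m=b&beige&(P[...,2]>.03)
M=np.array([.502,-.3805,0]); a=np.deg2rad(5.0); X=np.array([np.cos(a),np.sin(a),0]); Y=np.array([-np.sin(a),np.cos(a),0])
x=(P-M)@X; y=(P-M)@Y
for lo in np.arange(-.1,.1,.01):
    s=m&(x>=lo)&(x<lo+.01)
    if s.sum()>3: print(round(lo,3),s.sum(),"y",y[s].min().round(4),y[s].max().round(4),"z",np.median(P[s][:,2]).round(4))
print(x[m].min())
E
```

```text
-0.09 262 y 0.1046 0.1666 z 0.0417
-0.08 279 y 0.1037 0.1672 z 0.0428
-0.07 283 y 0.1029 0.1673 z 0.0432
-0.06 297 y 0.1036 0.1671 z 0.0438
-0.05 304 y 0.1032 0.1672 z 0.0443
-0.04 314 y 0.1035 0.1678 z 0.0449
-0.03 323 y 0.1033 0.1675 z 0.0453
-0.02 337 y 0.1034 0.1678 z 0.046
-0.01 350 y 0.103 0.1677 z 0.0465
-0.0 356 y 0.1032 0.1683 z 0.0468
0.01 236 y 0.1028 0.1676 z 0.047
0.03 390 y 0.1038 0.168 z 0.069
0.04 465 y 0.1035 0.1693 z 0.0723
0.05 493 y 0.1029 0.1689 z 0.0757
0.06 496 y 0.1026 0.169 z 0.0767
0.07 507 y 0.1024 0.1691 z 0.0756
0.08 494 y 0.1025 0.1687 z 0.0739
-0.0900969684576089
```

>>> jog_arm(steps=[0.05, 0, 0, -0.045, 0, 0.05, 0, 0, -0.09, 0, 0.0, 0, 0, -0.11, 0, 0.0, -0.008, 0.04, -0.11, 0, 0.0, -0.016, 0.083, -0.11, 0, 0.0, -0.025, 0.126, -0.11, 0, 0.0, -0.033, 0.168, -0.11, 0, 0.0, -0.0423, 0.209, -0.11, 0, 0.0, -0.0423, 0.209, -0.075, 0, 0.0, -0.0423, 0.209, -0.04, 0])

```text
clock: 13.75
position: [0.4126, -0.254, 0.0824]
ee_rot: [0.999, 0.046, 0.001, 0.001]
ft_force: [2.2, 0.4, -0.9]
grip_width: 0.003
```

```bash
python3 - <<'E'
from h import *
rel([.4125,-.2521,.06])
p,d,c=cam("wrist","f_w")
E
```

```text
pos [ 0.4126 -0.254   0.0824] x-ax [0.996 0.091 0.002] y-ax [ 0.091 -0.996  0.001] shift [ 0.     -0.002   0.0224] clock 13.75 F [ 2.2  0.4 -0.9] g 0.0002
```

View pics/f_w.png

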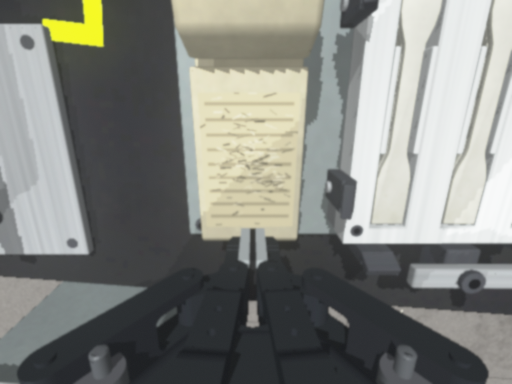

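```bash
python3 - <<'E'
from h import *
c=manip.calibration("wrist")
for u,v in ((203,240),(250,240.5),(297,240)): print(ray(c,u,v,.043).round(4))
o=manip.get_obs(); print(proj(c,[o["position"][0],o["position"][1],.043]))
E
```

```text
[ 0.3968 -0.2203  0.043 ]
[ 0.3994 -0.2515  0.043 ]
[ 0.4027 -0.2826  0.043 ]
[[251.41002146 226.48707372]]
```

>>> jog_arm(steps=[0.0, 0, -0.002, 0.015, 0, 0.0, 0, -0.002, 0.021, 0, 0.0, 0, -0.002, 0.024, 0, 0.0, 0, -0.002, 0.026, 0, 0.0, 0, -0.002, 0.028, 0, 0.0, 0, -0.002, 0.03, 0, 0.0, 0, -0.002, 0.032, 0, 0.0, 0, -0.002, 0.033, 0, 0.0, 0, -0.002, 0.033, 0, 0.0, 0, -0.002, 0.033, 0])

```text
clock: 14.8
position: [0.4117, -0.2502, 0.0512]
ee_rot: [0.999, 0.047, -0.0, -0.001]
ft_force: [-8.9, 4.0, 16.6]
grip_width: -0.003
```

>>> jog_arm(steps=[0.0, 0, 0, 0.001, 0, 0.0, 0, 0, 0.002, 0, 0.0, 0, 0, 0.003, 0, 0.0, 0, 0, 0.003, 0, 0.0, 0, 0, 0.003, 0, 0.0, 0, 0, 0.003, 0, 0.0, 0, 0, 0.003, 0, 0.0, 0, 0, 0.003, 0, 0.0, 0, 0, 0.003, 0, 0.0, 0, 0, 0.003, 0])

```text
clock: 15.8
position: [0.4118, -0.2504, 0.0492]
ee_rot: [0.999, 0.047, 0.0, -0.001]
ft_force: [-15.0, 7.8, 35.7]
grip_width: -0.001
```

```bash
python3 - <<'E'
from h import *
rel([.4125,-.2521,.049])
p,d,c=cam("wrist","f_w2"); P=cloud(c,d)
crop(p,300,0,512,260,3,"f_w2c")
for u,v in ((390,210),(460,210),(385,100),(440,100),(370,200),(425,200),(500,200),(357,230)): print((u,v),P[v-1:v+2,u-1:u+2].reshape(-1,3).mean(0).round(4))
E
```

```text
pos [ 0.4118 -0.2504  0.0492] x-ax [0.996 0.093 0.   ] y-ax [ 0.093 -0.996 -0.003] shift [0.0005 0.0018 0.0002] clock 15.8 F [-15.    7.8  35.7] g -0.0001
(390, 210) [ 0.4513 -0.3045  0.0713]
(460, 210) [ 0.4502 -0.3439  0.059 ]
(385, 100) [ 0.4955 -0.3072  0.0384]
(440, 100) [ 0.4976 -0.3302  0.0435]
(370, 200) [ 0.4505 -0.3022  0.0573]
(425, 200) [ 0.4525 -0.3286  0.0559]
(500, 200) [ 0.4542 -0.3701  0.0494]
(357, 230) [ 0.4212 -0.3141  0.0265]
```

View pics/f_w2c.png

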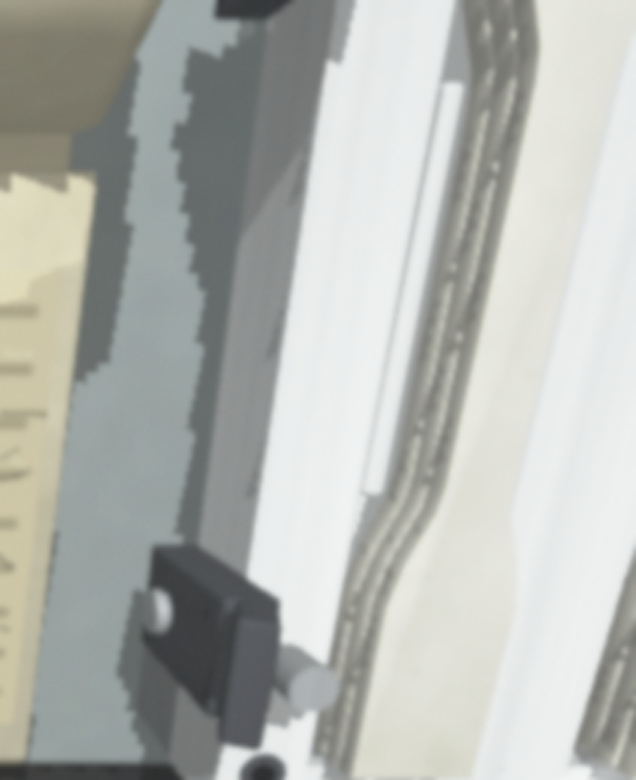

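>>> jog_arm(steps=[0.0, 0, 0, -0.008, 0, 0.0, 0, 0, -0.03, 0, 0.0, 0, 0, -0.07, 0, 0.02, 0.0, 0.01, -0.11, 0, 0.04, 0.008, 0.04, -0.14, 0, 0.06, 0.016, 0.08, -0.16, 0, 0.085, 0.02, 0.11, -0.18, 0, 0.085, 0.025, 0.138, -0.2, 0, 0.085, 0.025, 0.138, -0.2, 0, 0.085, 0.025, 0.138, -0.2, 0])

```text
clock: 16.85
position: [0.4495, -0.386, 0.2476]
ee_rot: [0.999, 0.046, 0.0, 0.0]
ft_force: [-0.7, -0.1, -0.7]
grip_width: 0.998
```

```bash
python3 - <<'E'
from h import *
rel([.5,-.38,.049])
p,d,c=cam("wrist","g_w"); np.savez("g_w.npz",p=p,d=d,**c); crop(p,140,20,360,240,3,"g_wc")
p,d,c=cam("top"); crop(p,145,150,240,260,6,"g_top")
E
```

```text
pos [ 0.4495 -0.386   0.2476] x-ax [0.996 0.092 0.   ] y-ax [ 0.092 -0.996  0.001] shift [ 0.0508 -0.0015  0.1986] clock 16.85 F [-0.7 -0.1 -0.7] g 0.0852
```

View pics/g_wc.png

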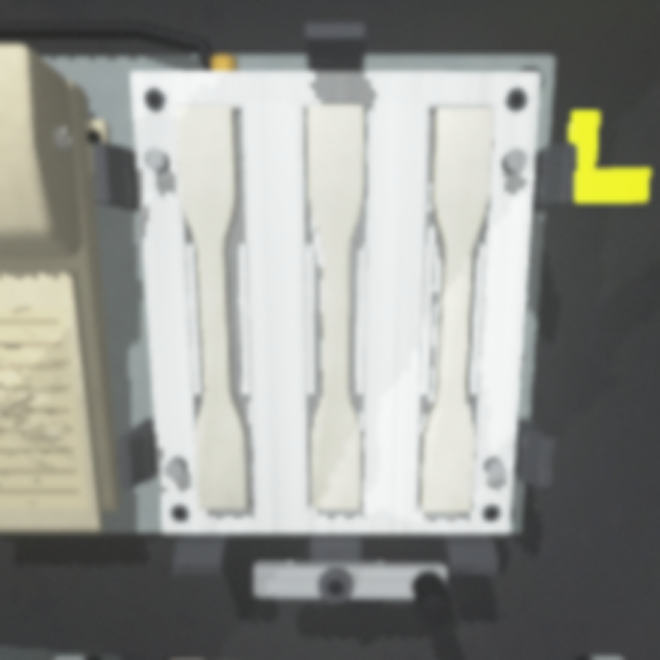

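View pics/g_top.png

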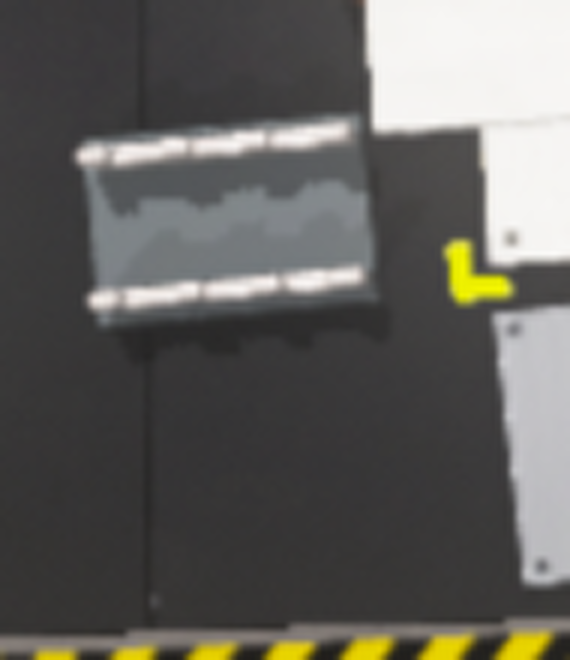

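```bash
python3 - <<'E'
from h import *
f=np.load("g_w.npz"); p,d=f["p"],f["d"]; c={"mtx":f["mtx"],"world_to_cam":f["world_to_cam"]}
P=cloud(c,d)
for u0,u1 in ((198,225),(238,266),(275,308)):
    b=np.zeros(d.shape,bool); b[50:195,u0:u1]=1; print(rect(P,b,.0535,.07))
q=p.astype(int); cr=(q[...,0]-q[...,2]>8)&(q.min(-1)>150)
for u0,u1 in ((198,225),(238,266),(275,308)):
    b=np.zeros(d.shape,bool); b[50:195,u0:u1]=1; m=(b&cr).astype(np.uint8); n,l,st,_=cv2.connectedComponentsWithStats(m); v,u=np.nonzero(l==1+np.argmax(st[1:,4]))
    Q=np.array([ray(c,a,e,.059)[:2]*1000 for a,e in zip(u,v)],np.float32); print("col",cv2.minAreaRect(Q))
M=np.array([.502,-.3805]); a=np.deg2rad(5)
for y in (.046,0,-.046): print((M+y*np.array([-np.sin(a),np.cos(a)])).round(4))
E
```

```text
(((497.4883117675781, -334.51959228515625), (149.8314666748047, 20.17574691772461), 5.4626030921936035), 1871, np.float64(0.05852410840903922))
(((501.67041015625, -381.0709228515625), (149.91720581054688, 18.763349533081055), 5.325023174285889), 1760, np.float64(0.05848778875560799))
(((505.48541259765625, -426.91229248046875), (149.17454528808594, 20.379653930664062), 5.157325744628906), 1835, np.float64(0.05855271353708524))
col ((497.7386169433594, -335.60540771484375), (147.00770568847656, 18.709335327148438), 4.800441741943359)
col ((488.51446533203125, -382.9382019042969), (120.61870574951172, 15.346659660339355), 1.4766647815704346)
col ((547.5390014648438, -422.65655517578125), (58.783905029296875, 17.596302032470703), 7.45155143737793)
[ 0.498  -0.3347]
[ 0.502  -0.3805]
[ 0.506  -0.4263]
```

>>> jog_arm(grip_force=40, steps=[0.032, 0.02, -0.018, 0.03, 0, 0.032, 0.04, -0.035, 0.06, 0, 0.032, 0.0525, -0.047, 0.09, 0, 0.032, 0.0525, -0.047, 0.125, 0, 0.032, 0.0525, -0.047, 0.155, 0, 0.032, 0.0525, -0.047, 0.172, 0, 0.032, 0.0525, -0.047, 0.178, 0, 0.032, 0.0525, -0.047, 0.179, 0, 0.032, 0.0525, -0.047, 0.179, 0, 0.032, 0.0525, -0.047, 0.179, 0])

```text
clock: 17.95
position: [0.4983, -0.3341, 0.0691]
ee_rot: [0.999, 0.047, 0.001, 0.0]
ft_force: [-0.0, 0.7, -0.4]
grip_width: 0.377
```

```bash
python3 - <<'E'
from h import *
rel([.4975,-.3345,.0685])
p,d,c=cam("wrist","h_w")
E
```

```text
pos [ 0.4983 -0.3341  0.0691] x-ax [0.996 0.094 0.002] y-ax [ 0.094 -0.996  0.001] shift [-0.0009  0.0003  0.0006] clock 17.95 F [-0.   0.7 -0.4] g 0.0322
```

View pics/h_w.png

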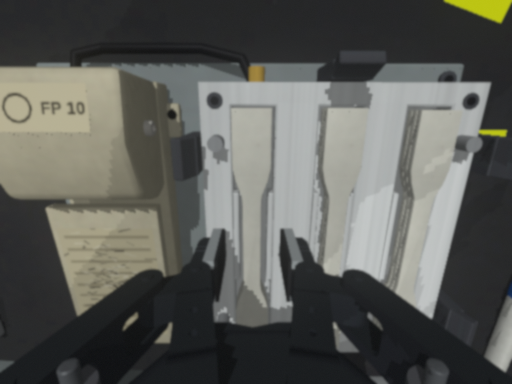

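>>> jog_arm(steps=[0.032, 0, 0, 0.001, 0, 0.01, 0, 0, 0.001, 0, 0.01, 0, 0, 0.001, 0, 0.01, 0, 0, 0.001, 0, 0.01, 0, 0, 0.001, 0, 0.01, 0, 0, -0.003, 0, 0.01, 0, 0, -0.012, 0, 0.01, 0, 0, -0.04, 0, 0.01, 0, 0, -0.08, 0, 0.01, 0, 0, -0.11, 0])

```text
clock: 19.0
position: [0.4976, -0.3342, 0.1803]
ee_rot: [0.999, 0.047, 0.0, 0.0]
ft_force: [0.3, -0.3, 0.0]
grip_width: 0.221
```

```bash
python3 - <<'E'
from h import *
rel([.44,.0,.18])
p,d,c=cam("wrist","h_w2")
E
```

```text
pos [ 0.4976 -0.3342  0.1803] x-ax [0.996 0.093 0.001] y-ax [ 0.093 -0.996  0.001] shift [-0.0262 -0.3381  0.    ] clock 19.0 F [ 0.3 -0.3  0. ] g 0.0188
```

View pics/h_w2.png

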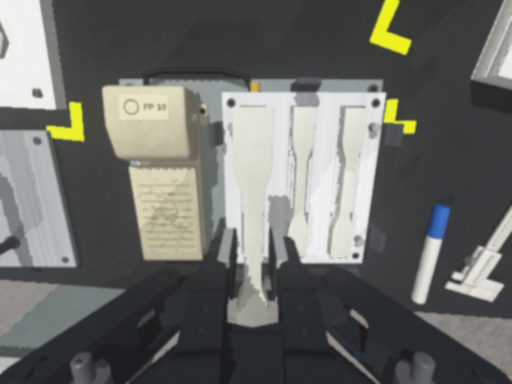

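>>> jog_arm(steps=[0.01, -0.004, -0.044, -0.01, 0, 0.01, -0.008, -0.088, -0.02, 0, 0.01, -0.012, -0.132, -0.03, 0, 0.01, -0.016, -0.176, -0.04, 0, 0.01, -0.02, -0.22, -0.05, 0, 0.01, -0.024, -0.264, -0.06, 0, 0.01, -0.028, -0.308, -0.06, 0, 0.01, -0.018, -0.345, -0.06, 0, 0.01, -0.008, -0.38, -0.06, 0, 0.01, 0.001, -0.416, -0.06, 0])

```text
clock: 20.05
position: [0.4597, 0.0818, 0.2382]
ee_rot: [0.999, 0.047, 0.0, -0.001]
ft_force: [0.6, -0.5, -0.6]
grip_width: 0.221
```

>>> jog_arm(steps=[0.01, 0.01, -0.035, 0, 0, 0.01, 0.02, -0.07, 0, 0, 0.01, 0.03, -0.1, 0, 0, 0.01, 0.04, -0.12, 0, 0, 0.01, 0.04, -0.12, 0, 0, 0.01, 0.04, -0.12, 0, 0, 0.01, 0.04, -0.12, 0, 0, 0.01, 0.04, -0.12, 0, 0, 0.01, 0.04, -0.12, 0, 0, 0.01, 0.04, -0.12, 0, 0])

```text
clock: 21.05
position: [0.4883, 0.2034, 0.238]
ee_rot: [0.999, 0.047, 0.0, -0.0]
ft_force: [-0.3, 0.3, 0.1]
grip_width: 0.219
```

```bash
python3 - <<'E'
from h import *
rel([.55,.2,.18])
print(manip.get_obs()["joint_pos"].round(2))
p,d,c=cam("wrist","i_w"); np.savez("i_w.npz",p=p,d=d,**c)
E
```

```text
pos [0.4883 0.2034 0.238 ] x-ax [0.996 0.093 0.   ] y-ax [ 0.093 -0.996 -0.   ] shift [0.0611 0.0091 0.058 ] clock 21.05 F [-0.3  0.3  0.1] g 0.0187
[-1.11  0.13  0.7   1.76 -0.09  1.28 -1.87]
```

View pics/i_w.png

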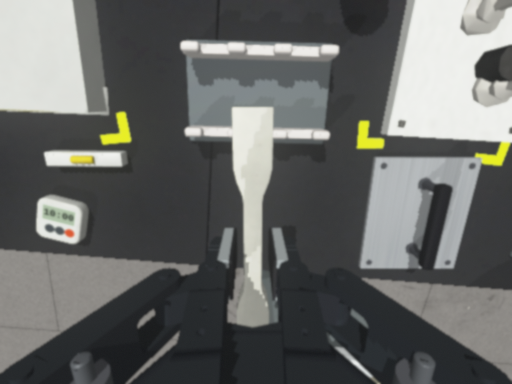

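```bash
cat >> h.py <<'E'
def rackpose(p,d,c,u0,v0,u1,v1):
    """rack centre and yaw from the points on its rails, + tooth profile along y"""
    P=cloud(c,d); b=np.zeros(d.shape,bool); b[v0:v1,u0:u1]=1
    m=b&(P[...,2]>.028)&(P[...,2]<.058)
    r=cv2.minAreaRect((P[m][:,:2]*1000).astype(np.float32)); return r,P,m
E
python3 - <<'E'
from h import *
f=np.load("i_w.npz"); p,d=f["p"],f["d"]; c={"mtx":f["mtx"],"world_to_cam":f["world_to_cam"]}
crop(p,165,25,355,160,4,"i_wc")
P=cloud(c,d)
b=np.zeros(d.shape,bool); b[30:150,175:345]=1; b[103:150,228:278]=0
m=b&(P[...,2]>.026)&(P[...,2]<.056)
r=cv2.minAreaRect((P[m][:,:2]*1000).astype(np.float32)); print(r)
C=np.array(r[0])/1000
# yaw from far rail
far=m&(np.arange(384)[:,None]<70); q=P[far]; k=np.polyfit(q[:,1],q[:,0],1); print("far slope deg",-np.rad2deg(np.arctan(k[0])))
near=m&(np.arange(384)[:,None]>100); q=P[near]; k=np.polyfit(q[:,1],q[:,0],1); print("near",-np.rad2deg(np.arctan(k[0])))
a=-np.arctan(k[0]); X=np.array([np.cos(a),np.sin(a)]); Y=np.array([-np.sin(a),np.cos(a)])
for nm,s in(("far",far),("near",near)):
    q=P[s]; x=(q[:,:2]-C)@X; y=(q[:,:2]-C)@Y
    print(nm,"x",np.percentile(x,[2,50,98]).round(4),"y",y.min().round(4),y.max().round(4))
    for lo in np.arange(-.095,.095,.005):
        t=(y>=lo)&(y<lo+.005)
        if t.sum(): print(round(lo*1000+2.5,1),(np.percentile(q[t,2],85)*1000).round(1),end="; ")
    print()
E
```

```text
((578.6320190429688, 204.31402587890625), (100.22288513183594, 168.9717559814453), 3.8191184997558594)
far slope deg 3.9365587102642
near 3.93802424976474
far x [0.0397 0.0435 0.0495] y -0.084 0.0842
-82.5 47.0; -77.5 47.7; -72.5 47.2; -67.5 47.2; -62.5 37.1; -57.5 35.9; -52.5 35.7; -47.5 35.7; -42.5 35.8; -37.5 35.8; -32.5 47.5; -27.5 47.5; -22.5 47.5; -17.5 47.5; -12.5 35.8; -7.5 35.6; -2.5 35.8; 2.5 35.8; 7.5 35.9; 12.5 35.7; 17.5 47.0; 22.5 47.6; 27.5 47.5; 32.5 47.3; 37.5 35.7; 42.5 36.0; 47.5 35.7; 52.5 35.5; 57.5 35.5; 62.5 35.5; 67.5 47.0; 72.5 47.4; 77.5 47.6; 82.5 47.2; 
near x [-0.0497 -0.0444 -0.04  ] y -0.0844 0.0846
-82.5 47.6; -77.5 47.9; -72.5 48.0; -67.5 47.5; -62.5 36.4; -57.5 35.6; -52.5 35.8; -47.5 36.1; -42.5 36.2; -37.5 36.1; -32.5 47.5; -27.5 47.9; -22.5 47.8; 37.5 35.8; 42.5 36.1; 47.5 35.8; 52.5 36.0; 57.5 35.8; 62.5 36.0; 67.5 47.2; 72.5 47.9; 77.5 47.6; 82.5 47.5;
```

View pics/i_wc.png

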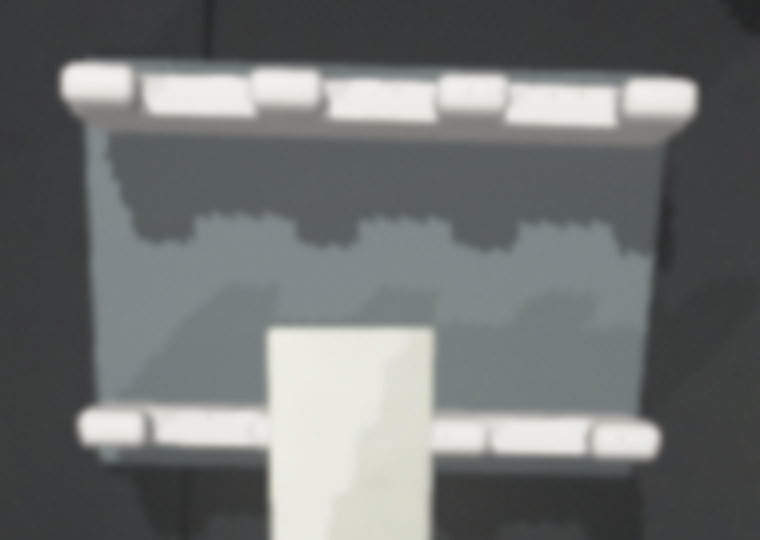

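>>> jog_arm(steps=[0.01, 0.04, -0.02, 0, 0.025, 0.01, 0.08, -0.04, 0.0, 0.025, 0.01, 0.0913, -0.0425, 0.03, 0.025, 0.01, 0.0913, -0.0425, 0.07, 0.025, 0.01, 0.0913, -0.0425, 0.11, 0.025, 0.01, 0.0913, -0.0425, 0.14, 0.025, 0.01, 0.0913, -0.0425, 0.158, 0.025, 0.01, 0.0913, -0.0425, 0.163, 0.025, 0.01, 0.0913, -0.0425, 0.163, 0.025, 0.01, 0.0913, -0.0425, 0.163, 0.025])

```text
clock: 22.1
position: [0.5759, 0.2549, 0.0761]
ee_rot: [0.999, 0.034, 0.001, -0.0]
ft_force: [0.9, 0.6, -0.4]
grip_width: 0.218
```

```bash
python3 - <<'E'
from h import *
rel([.5752,.2542,.057])
p,d,c=cam("wrist","j_w")
E
```

```text
pos [0.5759 0.2549 0.0761] x-ax [0.998 0.069 0.002] y-ax [ 0.069 -0.998 -0.001] shift [-0.0008  0.0006  0.0191] clock 22.1 F [ 0.9  0.6 -0.4] g 0.0186
```

View pics/j_w.png

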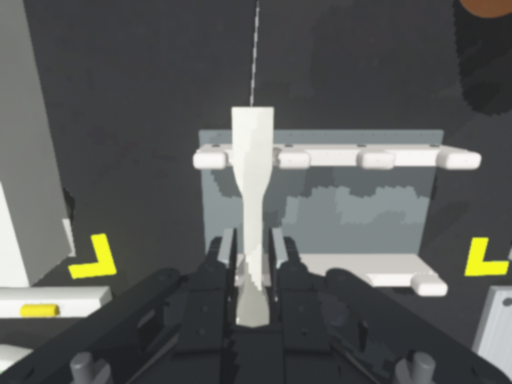

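>>> jog_arm(steps=[0.01, 0, 0, 0.008, 0, 0.01, 0, 0, 0.015, 0, 0.01, 0, 0, 0.0185, 0, 0.01, 0, 0, 0.0185, 0, 0.01, 0, 0, 0.0185, 0, 0.032, 0, 0, 0.0185, 0, 0.032, 0, 0, 0.0185, 0, 0.032, 0, 0, 0.0185, 0, 0.032, 0, 0, -0.01, 0, 0.032, 0, 0, -0.05, 0])

```text
clock: 23.15
position: [0.5739, 0.2541, 0.1235]
ee_rot: [0.999, 0.034, -0.002, 0.001]
ft_force: [0.3, 0.2, 0.7]
grip_width: 0.373
```

```bash
python3 - <<'E'
from h import *
rel([.46,.08,.2])
p,d,c=cam("wrist","k_w"); P=cloud(c,d)
b=np.zeros(d.shape,bool); b[110:320,225:280]=1; print(rect(P,b,.043,.06))
E
```

```text
pos [0.5739 0.2541 0.1235] x-ax [ 0.998  0.069 -0.004] y-ax [ 0.069 -0.998  0.002] shift [-0.1258  0.166  -0.0756] clock 23.15 F [0.3 0.2 0.7] g 0.0319
(((573.3466186523438, 253.49465942382812), (145.73101806640625, 20.006240844726562), 4.174001693725586), 3286, np.float64(0.04753275768274967))
```

View pics/k_w.png

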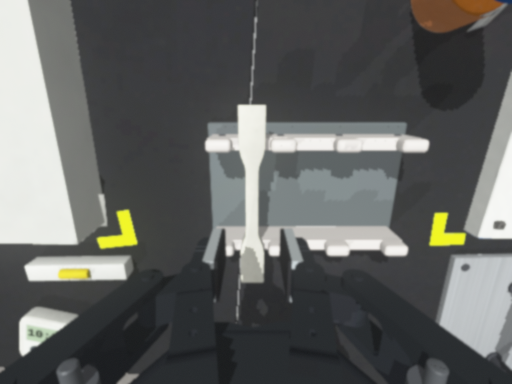

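>>> jog_arm(steps=[0.032, -0.005, 0.003, -0.04, 0, 0.032, -0.035, 0.04, -0.06, 0, 0.032, -0.065, 0.08, -0.076, 0, 0.032, -0.095, 0.12, -0.076, 0, 0.032, -0.1257, 0.16, -0.076, 0, 0.032, -0.131, 0.205, -0.076, 0, 0.032, -0.136, 0.25, -0.076, 0, 0.032, -0.141, 0.295, -0.076, 0, 0.032, -0.146, 0.34, -0.076, 0, 0.032, -0.15, 0.365, -0.076, -0.025])

```text
clock: 24.2
position: [0.4501, -0.1235, 0.201]
ee_rot: [0.999, 0.045, 0.001, -0.0]
ft_force: [0.5, -0.1, -0.3]
grip_width: 0.378
```

```bash
python3 - <<'E'
from h import *
rel([.5017,-.381,.068])
E
```

```text
pos [ 0.4501 -0.1235  0.201 ] x-ax [0.996 0.09  0.001] y-ax [ 0.09  -0.996 -0.001] shift [0.028  0.2612 0.1329] clock 24.2 F [ 0.5 -0.1 -0.3] g 0.0323
```

>>> jog_arm(steps=[0.032, 0.005, 0.045, 0, 0, 0.032, 0.01, 0.09, 0, 0, 0.032, 0.015, 0.135, 0, 0, 0.032, 0.02, 0.18, 0, 0, 0.032, 0.024, 0.225, 0, 0, 0.032, 0.028, 0.261, 0.02, 0, 0.032, 0.028, 0.261, 0.06, 0, 0.032, 0.028, 0.261, 0.095, 0, 0.032, 0.028, 0.261, 0.11, 0, 0.032, 0.028, 0.261, 0.11, 0])

```text
clock: 25.2
position: [0.5023, -0.3763, 0.0891]
ee_rot: [0.999, 0.047, -0.001, -0.001]
ft_force: [0.6, -0.2, 0.2]
grip_width: 0.371
```

```bash
python3 - <<'E'
from h import *
rel([.5017,-.381,.068])
p,d,c=cam("wrist","l_w")
E
```

```text
pos [ 0.5023 -0.3763  0.0891] x-ax [ 0.996  0.094 -0.003] y-ax [ 0.094 -0.996 -0.002] shift [-0.001   0.0047  0.0211] clock 25.2 F [ 0.6 -0.2  0.2] g 0.0317
```

View pics/l_w.png

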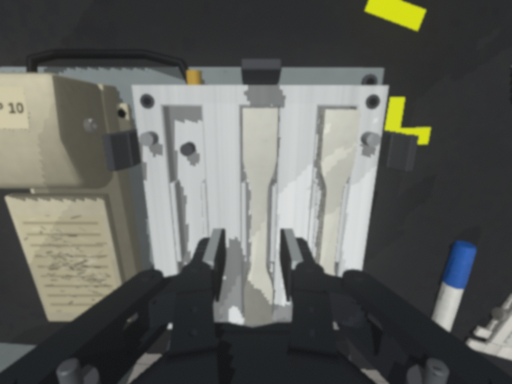

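>>> jog_arm(steps=[0.032, -0.001, 0.0047, 0.0, 0, 0.032, -0.001, 0.0047, 0.014, 0, 0.032, -0.001, 0.0047, 0.021, 0, 0.032, -0.001, 0.0047, 0.021, 0, 0.01, -0.001, 0.0047, 0.021, 0, 0.01, -0.001, 0.0047, 0.021, 0, 0.01, -0.001, 0.0047, 0.021, 0, 0.01, -0.001, 0.0047, 0.017, 0, 0.01, -0.001, 0.0047, 0.005, 0, 0.01, -0.001, 0.0047, -0.03, 0])

```text
clock: 26.25
position: [0.5014, -0.3807, 0.1197]
ee_rot: [0.999, 0.047, -0.002, -0.001]
ft_force: [1.2, 0.1, 0.3]
grip_width: 0.216
```

```bash
python3 - <<'E'
from h import *
rel([.45,-.1,.2])
p,d,c=cam("wrist","l_w2")
E
```

```text
pos [ 0.5014 -0.3807  0.1197] x-ax [ 0.996  0.094 -0.003] y-ax [ 0.094 -0.996 -0.002] shift [-0.0251 -0.2845 -0.0795] clock 26.25 F [1.2 0.1 0.3] g 0.0184
```

View pics/l_w2.png

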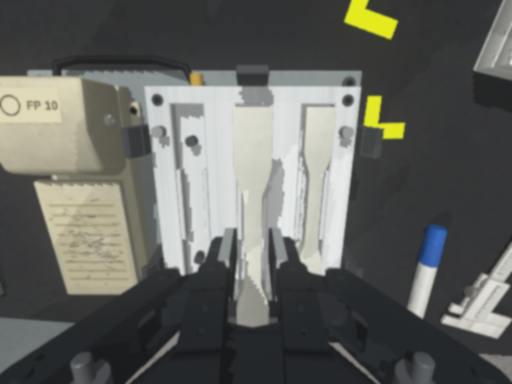

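>>> jog_arm(steps=[0.01, -0.001, -0.01, -0.04, 0, 0.01, -0.005, -0.05, -0.06, 0, 0.01, -0.009, -0.095, -0.08, 0, 0.01, -0.013, -0.14, -0.09, 0, 0.01, -0.017, -0.185, -0.1, 0, 0.01, -0.021, -0.23, -0.11, 0, 0.01, -0.025, -0.275, -0.12, 0, 0.01, -0.018, -0.32, -0.12, 0, 0.01, -0.01, -0.365, -0.12, 0, 0.01, -0.003, -0.41, -0.12, 0])

```text
clock: 27.3
position: [0.46, 0.0087, 0.242]
ee_rot: [0.999, 0.047, 0.001, -0.002]
ft_force: [1.6, 0.7, 0.2]
grip_width: 0.22
```

>>> jog_arm(steps=[0.01, 0.01, -0.04, 0, 0, 0.01, 0.02, -0.08, 0, 0, 0.01, 0.03, -0.12, 0, 0, 0.01, 0.04, -0.15, 0, 0, 0.01, 0.05, -0.17, 0, 0, 0.01, 0.05, -0.17, 0, 0, 0.01, 0.05, -0.17, 0, 0, 0.01, 0.05, -0.17, 0, 0, 0.01, 0.05, -0.17, 0, 0, 0.01, 0.05, -0.17, 0, 0])

```text
clock: 28.3
position: [0.4939, 0.1803, 0.2409]
ee_rot: [0.999, 0.046, 0.0, -0.0]
ft_force: [0.4, 0.4, 0.1]
grip_width: 0.214
```

```bash
python3 - <<'E'
from h import *
rel([.5786,.2043,.057])
p,d,c=cam("wrist","m_w"); P=cloud(c,d)
b=np.zeros(d.shape,bool); b[10:150,165:360]=1; b[103:150,228:278]=0
m=b&(P[...,2]>.026)&(P[...,2]<.056)
print(cv2.minAreaRect((P[m][:,:2]*1000).astype(np.float32)))
far=m&(np.arange(384)[:,None]<70); q=P[far]; k=np.polyfit(q[:,1],q[:,0],1); print("far slope deg",-np.rad2deg(np.arctan(k[0])))
E
```

```text
pos [0.4939 0.1803 0.2409] x-ax [0.996 0.093 0.   ] y-ax [ 0.093 -0.996 -0.001] shift [ 0.0865 -0.0159  0.184 ] clock 28.3 F [0.4 0.4 0.1] g 0.0183
((584.5704345703125, 204.666259765625), (136.8022003173828, 168.72488403320312), 3.5198822021484375)
far slope deg 0.8021075361758615
```

View pics/m_w.png

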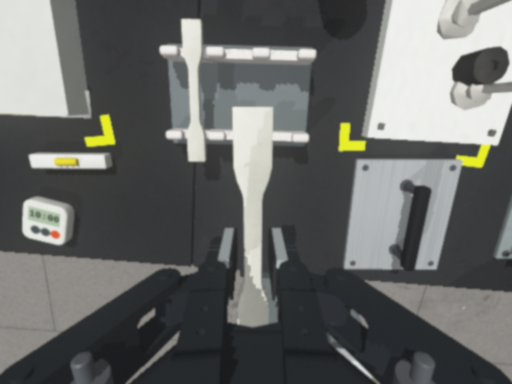

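>>> jog_arm(steps=[0.01, 0.04, -0.01, 0, 0.025, 0.01, 0.075, -0.016, 0.0, 0.025, 0.01, 0.0865, -0.016, 0.03, 0.025, 0.01, 0.0865, -0.016, 0.07, 0.025, 0.01, 0.0865, -0.016, 0.11, 0.025, 0.01, 0.0865, -0.016, 0.14, 0.025, 0.01, 0.0865, -0.016, 0.16, 0.025, 0.01, 0.0865, -0.016, 0.165, 0.025, 0.01, 0.0865, -0.016, 0.165, 0.025, 0.01, 0.0865, -0.016, 0.165, 0.025])

```text
clock: 29.35
position: [0.5793, 0.2051, 0.077]
ee_rot: [0.999, 0.034, 0.001, -0.0]
ft_force: [-0.1, 0.1, -0.8]
grip_width: 0.217
```

```bash
python3 - <<'E'
from h import *
rel([.5786,.2045,.057])
p,d,c=cam("wrist","m_w2")
E
```

```text
pos [0.5793 0.2051 0.077 ] x-ax [0.998 0.069 0.002] y-ax [ 0.069 -0.998 -0.001] shift [-0.0008  0.0006  0.02  ] clock 29.35 F [-0.1  0.1 -0.8] g 0.0185
```

View pics/m_w2.png

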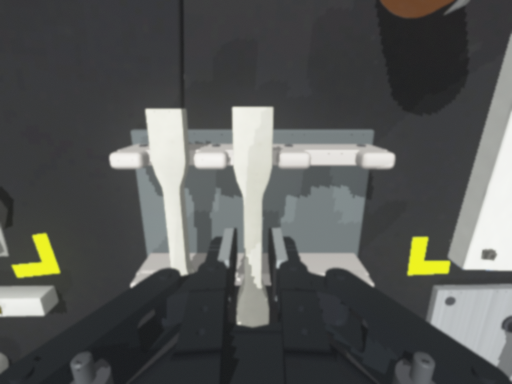

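Aligned over the middle notch. Lower, release, rise.

>>> jog_arm(steps=[0.01, 0, 0, 0.008, 0, 0.01, 0, 0, 0.015, 0, 0.01, 0, 0, 0.019, 0, 0.01, 0, 0, 0.019, 0, 0.01, 0, 0, 0.019, 0, 0.032, 0, 0, 0.019, 0, 0.032, 0, 0, 0.019, 0, 0.032, 0, 0, 0.019, 0, 0.032, 0, 0, -0.01, 0, 0.032, 0, 0, -0.05, 0])

```text
clock: 30.4
position: [0.5771, 0.2045, 0.1243]
ee_rot: [0.999, 0.034, -0.002, 0.001]
ft_force: [0.2, 1.4, 0.6]
grip_width: 0.374
```

```bash
python3 - <<'E'
from h import *
rel([.46,.08,.2])
p,d,c=cam("wrist","n_w"); P=cloud(c,d)
for u0,u1 in ((225,280),(165,215)):
  b=np.zeros(d.shape,bool); b[100:320,u0:u1]=1; print(rect(P,b,.0425,.06))
E
```

```text
pos [0.5771 0.2045 0.1243] x-ax [ 0.998  0.069 -0.004] y-ax [ 0.069 -0.998  0.002] shift [-0.1256  0.1164 -0.075 ] clock 30.4 F [0.2 1.4 0.6] g 0.032
(((578.7962036132812, 204.37820434570312), (149.5039825439453, 19.773508071899414), 3.463515043258667), 3409, np.float64(0.04754090102588924))
(((583.1734619140625, 254.33616638183594), (132.31231689453125, 20.427448272705078), 3.966480255126953), 2874, np.float64(0.04739841144167037))
```

View pics/n_w.png

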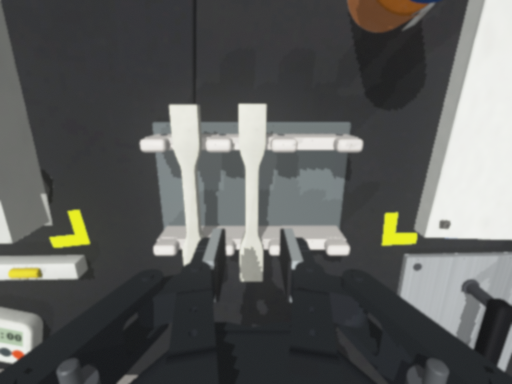

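>>> jog_arm(steps=[0.032, -0.005, 0.003, -0.04, 0, 0.032, -0.04, 0.035, -0.06, 0, 0.032, -0.08, 0.07, -0.076, 0, 0.032, -0.115, 0.105, -0.076, 0, 0.032, -0.13, 0.15, -0.076, 0, 0.032, -0.135, 0.197, -0.076, 0, 0.032, -0.14, 0.244, -0.076, 0, 0.032, -0.145, 0.291, -0.076, 0, 0.032, -0.15, 0.338, -0.076, 0, 0.032, -0.154, 0.385, -0.076, -0.025])

```text
clock: 31.45
position: [0.4512, -0.1841, 0.2024]
ee_rot: [0.999, 0.045, 0.001, -0.002]
ft_force: [0.1, 1.5, 0.9]
grip_width: 0.376
```

```bash
python3 - <<'E'
from h import *
rel([.5055,-.427,.068])
E
```

```text
pos [ 0.4512 -0.1841  0.2024] x-ax [0.996 0.09  0.003] y-ax [ 0.09  -0.996 -0.003] shift [0.0318 0.2472 0.1337] clock 31.45 F [0.1 1.5 0.9] g 0.0321
```

>>> jog_arm(steps=[0.032, 0.006, 0.045, 0, 0, 0.032, 0.011, 0.09, 0, 0, 0.032, 0.017, 0.135, 0, 0, 0.032, 0.023, 0.18, 0, 0, 0.032, 0.028, 0.225, 0, 0, 0.032, 0.032, 0.251, 0.02, 0, 0.032, 0.032, 0.251, 0.06, 0, 0.032, 0.032, 0.251, 0.095, 0, 0.032, 0.032, 0.251, 0.11, 0, 0.032, 0.032, 0.251, 0.11, 0])

```text
clock: 32.45
position: [0.505, -0.4283, 0.0896]
ee_rot: [0.999, 0.045, -0.002, -0.001]
ft_force: [1.2, -0.1, 0.2]
grip_width: 0.374
```

```bash
python3 - <<'E'
from h import *
rel([.5055,-.427,.068])
p,d,c=cam("wrist","o_w")
E
```

```text
pos [ 0.505  -0.4283  0.0896] x-ax [ 0.996  0.09  -0.003] y-ax [ 0.09  -0.996 -0.003] shift [ 0.0007 -0.0012  0.0216] clock 32.45 F [ 1.2 -0.1  0.2] g 0.0319
```

View pics/o_w.png

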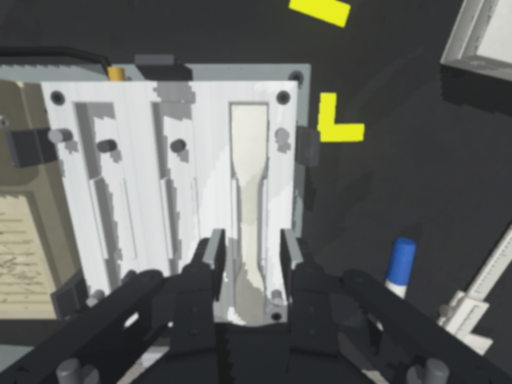

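>>> jog_arm(steps=[0.032, 0.0, -0.001, 0.0, 0, 0.032, 0.0, -0.001, 0.014, 0, 0.032, 0.0, -0.001, 0.0215, 0, 0.032, 0.0, -0.001, 0.0215, 0, 0.01, 0.0, -0.001, 0.0215, 0, 0.01, 0.0, -0.001, 0.0215, 0, 0.01, 0.0, -0.001, 0.0215, 0, 0.01, 0.0, -0.001, 0.017, 0, 0.01, 0.0, -0.001, 0.005, 0, 0.01, 0.0, -0.001, -0.03, 0])

```text
clock: 33.5
position: [0.5047, -0.4277, 0.1205]
ee_rot: [0.999, 0.045, -0.002, -0.001]
ft_force: [1.4, -0.4, 0.0]
grip_width: 0.216
```

```bash
python3 - <<'E'
from h import *
rel([.45,-.1,.2])
p,d,c=cam("wrist","o_w2")
E
```

```text
pos [ 0.5047 -0.4277  0.1205] x-ax [ 0.996  0.089 -0.004] y-ax [ 0.089 -0.996 -0.003] shift [-0.0255 -0.3314 -0.0786] clock 33.5 F [ 1.4 -0.4  0. ] g 0.0185
```

View pics/o_w2.png

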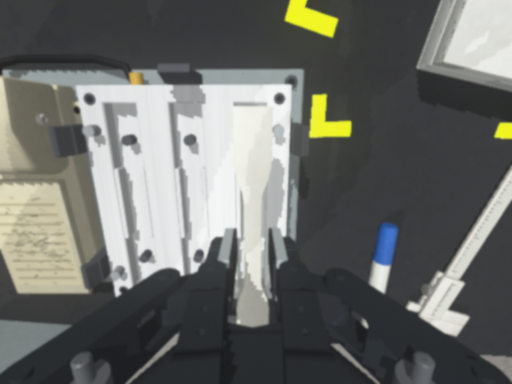

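>>> jog_arm(steps=[0.01, -0.001, -0.01, -0.04, 0, 0.01, -0.006, -0.05, -0.06, 0, 0.01, -0.01, -0.095, -0.08, 0, 0.01, -0.014, -0.14, -0.09, 0, 0.01, -0.018, -0.185, -0.1, 0, 0.01, -0.022, -0.23, -0.11, 0, 0.01, -0.025, -0.275, -0.12, 0, 0.01, -0.024, -0.32, -0.12, 0, 0.01, -0.021, -0.365, -0.12, 0, 0.01, -0.018, -0.41, -0.12, 0])

```text
clock: 34.55
position: [0.4522, -0.0463, 0.2432]
ee_rot: [0.999, 0.044, 0.002, -0.003]
ft_force: [1.0, 0.8, -1.6]
grip_width: 0.216
```

>>> jog_arm(steps=[0.01, 0.01, -0.045, 0, 0, 0.01, 0.02, -0.09, 0, 0, 0.01, 0.03, -0.13, 0, 0, 0.01, 0.045, -0.165, 0, 0, 0.01, 0.06, -0.18, 0, 0, 0.01, 0.06, -0.18, 0, 0, 0.01, 0.06, -0.18, 0, 0, 0.01, 0.06, -0.18, 0, 0, 0.01, 0.06, -0.18, 0, 0, 0.01, 0.06, -0.18, 0, 0])

```text
clock: 35.55
position: [0.4955, 0.1362, 0.2421]
ee_rot: [0.999, 0.044, -0.0, -0.001]
ft_force: [-0.8, -0.1, -1.2]
grip_width: 0.215
```

```bash
python3 - <<'E'
from h import *
rel([.5821,.1546,.057])
p,d,c=cam("wrist","q_w"); P=cloud(c,d)
b=np.zeros(d.shape,bool); b[10:75,120:360]=1
m=b&(P[...,2]>.026)&(P[...,2]<.056)
print(cv2.minAreaRect((P[m][:,:2]*1000).astype(np.float32)))
E
```

```text
pos [0.4955 0.1362 0.2421] x-ax [ 0.996  0.089 -0.001] y-ax [ 0.089 -0.996 -0.002] shift [ 0.088  -0.0103  0.185 ] clock 35.55 F [-0.8 -0.1 -1.2] g 0.0184
((626.1586303710938, 207.65802001953125), (55.330665588378906, 169.2280731201172), 5.077320575714111)
```

View pics/q_w.png

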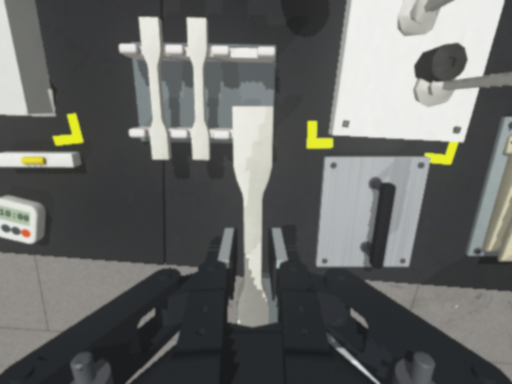

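>>> jog_arm(steps=[0.01, 0.04, -0.01, 0, 0.02, 0.01, 0.075, -0.0103, 0.0, 0.02, 0.01, 0.088, -0.0103, 0.03, 0.02, 0.01, 0.088, -0.0103, 0.07, 0.02, 0.01, 0.088, -0.0103, 0.11, 0.02, 0.01, 0.088, -0.0103, 0.14, 0.02, 0.01, 0.088, -0.0103, 0.16, 0.02, 0.01, 0.088, -0.0103, 0.166, 0.02, 0.01, 0.088, -0.0103, 0.166, 0.02, 0.01, 0.088, -0.0103, 0.166, 0.02])

```text
clock: 36.6
position: [0.5829, 0.1552, 0.0769]
ee_rot: [0.999, 0.035, 0.0, -0.001]
ft_force: [0.6, -0.9, -0.3]
grip_width: 0.214
```

```bash
python3 - <<'E'
from h import *
rel([.5821,.1546,.057])
p,d,c=cam("wrist","q_w2")
E
```

```text
pos [0.5829 0.1552 0.0769] x-ax [0.998 0.07  0.001] y-ax [ 0.07  -0.998 -0.001] shift [-0.0008  0.0006  0.0199] clock 36.6 F [ 0.6 -0.9 -0.3] g 0.0182
```

View pics/q_w2.png

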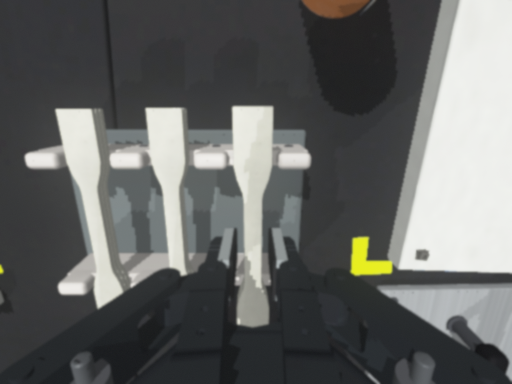

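>>> jog_arm(steps=[0.01, 0, 0, 0.008, 0, 0.01, 0, 0, 0.015, 0, 0.01, 0, 0, 0.019, 0, 0.01, 0, 0, 0.019, 0, 0.01, 0, 0, 0.019, 0, 0.032, 0, 0, 0.019, 0, 0.032, 0, 0, 0.019, 0, 0.032, 0, 0, 0.019, 0, 0.032, 0, 0, -0.01, 0, 0.032, 0, 0, -0.05, 0])

```text
clock: 37.65
position: [0.5807, 0.1548, 0.1245]
ee_rot: [0.999, 0.035, -0.002, 0.001]
ft_force: [0.2, 0.4, 0.3]
grip_width: 0.376
```

```bash
python3 - <<'E'
from h import *
rel([.46,.08,.25])
p,d,c=cam("wrist","r_w"); P=cloud(c,d)
b=np.zeros(d.shape,bool); b[100:320,225:280]=1; print(rect(P,b,.0425,.06))
E
```

```text
pos [0.5807 0.1548 0.1245] x-ax [ 0.998  0.07  -0.005] y-ax [ 0.07  -0.998  0.001] shift [-0.1263  0.0663 -0.1248] clock 37.65 F [0.2 0.4 0.3] g 0.0321
(((582.3806762695312, 154.4016571044922), (150.7660369873047, 19.924715042114258), 4.174482345581055), 3429, np.float64(0.04749882153297644))
```

View pics/r_w.png

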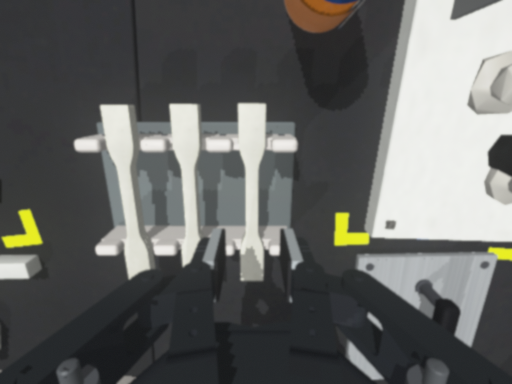

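>>> jog_arm(steps=[0.04, -0.003, 0.002, -0.04, 0, 0.05, -0.04, 0.02, -0.065, 0, 0.06, -0.08, 0.04, -0.09, 0, 0.06, -0.12, 0.062, -0.11, 0, 0.06, -0.14, 0.1, -0.125, 0, 0.06, -0.162, 0.14, -0.125, 0, 0.06, -0.184, 0.18, -0.125, -0.02, 0.06, -0.184, 0.1825, -0.125, -0.02, 0.06, -0.184, 0.1825, -0.125, -0.02, 0.06, -0.184, 0.1825, -0.125, -0.02])

```text
clock: 38.7
position: [0.4117, -0.039, 0.2507]
ee_rot: [0.999, 0.045, -0.0, -0.0]
ft_force: [0.9, 0.4, -0.1]
grip_width: 0.705
```

```bash
python3 - <<'E'
from h import *
rel([.435,-.04,.1])
p,d,c=cam("wrist","s_w"); P=cloud(c,d); np.savez("s_w.npz",p=p,d=d,**c)
b=np.zeros(d.shape,bool); b[0:300,100:420]=1
print("handle",rect(P,b,.043,.07)); print("plate",rect(P,b,.003,.013))
E
```

```text
pos [ 0.4117 -0.039   0.2507] x-ax [ 0.996  0.09  -0.001] y-ax [ 0.09  -0.996 -0.001] shift [0.0232 0.0033 0.1507] clock 38.7 F [ 0.9  0.4 -0.1] g 0.0602
handle (((455.4820861816406, -226.73838806152344), (104.00917053222656, 32.76272201538086), 16.37942886352539), 1528, np.float64(0.045156800272822206))
plate (((434.6083679199219, -41.00652313232422), (171.5121612548828, 144.30360412597656), 5.191873073577881), 11876, np.float64(0.007326428442560027))
```

View pics/s_w.png

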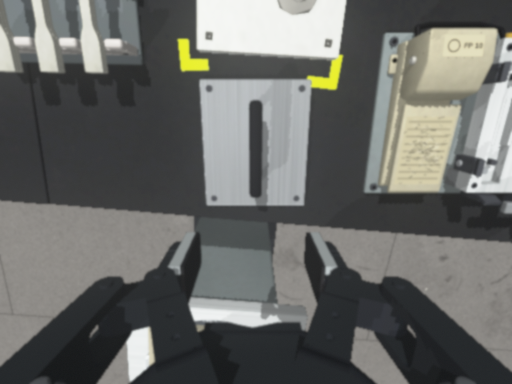

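>>> jog_arm(grip_force=60, steps=[0.05, 0.0231, 0.0035, 0.03, -0.004, 0.05, 0.0231, 0.0035, 0.07, -0.004, 0.05, 0.0231, 0.0035, 0.11, -0.004, 0.05, 0.0231, 0.0035, 0.15, -0.004, 0.05, 0.0231, 0.0035, 0.18, -0.004, 0.05, 0.0231, 0.0035, 0.2, -0.004, 0.05, 0.0231, 0.0035, 0.2065, -0.004, 0.05, 0.0231, 0.0035, 0.2065, -0.004, 0.05, 0.0231, 0.0035, 0.2065, -0.004, 0.05, 0.0231, 0.0035, 0.2065, -0.004])

```text
clock: 39.75
position: [0.4356, -0.0405, 0.0451]
ee_rot: [0.999, 0.047, 0.0, -0.001]
ft_force: [0.3, 0.4, 0.0]
grip_width: 0.582
```

```bash
python3 - <<'E'
from h import *
rel([.435,-.0403,.0432])
E
```

```text
pos [ 0.4356 -0.0405  0.0451] x-ax [0.995 0.095 0.001] y-ax [ 0.095 -0.995 -0.001] shift [-0.0006 -0.0002  0.0019] clock 39.75 F [0.3 0.4 0. ] g 0.0497
```

>>> jog_arm(grip_force=80, steps=[0.05, -0.0006, 0, 0.0016, 0, 0.05, -0.0006, 0, 0.0016, 0, 0.0, -0.0006, 0, 0.0016, 0, 0.0, -0.0006, 0, 0.0016, 0, 0.0, -0.0006, 0, 0.0016, 0, 0.0, -0.0006, 0, 0.0016, 0, 0.0, -0.0006, 0, 0.0016, 0, 0.0, -0.0006, 0, 0.0016, 0, 0.0, -0.0006, 0, -0.005, 0, 0.0, -0.0006, 0, -0.015, 0])

```text
clock: 40.75
position: [0.4332, -0.0415, 0.0591]
ee_rot: [0.999, 0.047, -0.001, -0.0]
ft_force: [0.8, 0.6, -4.2]
grip_width: 0.174
```

```bash
python3 - <<'E'
from h import *
rel([.5021,-.3806,.19])
p,d,c=cam("wrist","t_w")
E
```

```text
pos [ 0.4332 -0.0415  0.0591] x-ax [ 0.996  0.093 -0.002] y-ax [ 0.093 -0.996 -0.   ] shift [ 0.0367  0.344  -0.131 ] clock 40.75 F [ 0.8  0.6 -4.2] g 0.0149
```

View pics/t_w.png

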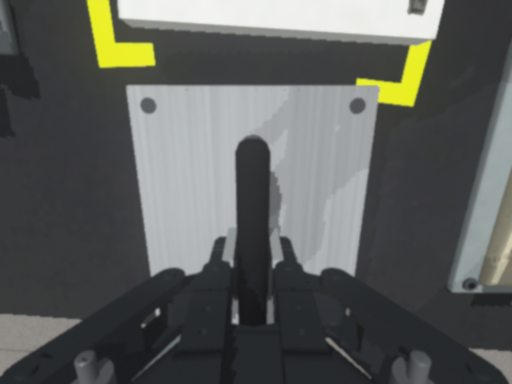

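>>> jog_arm(steps=[0.0, 0, 0, -0.04, 0, 0.0, 0, 0, -0.085, 0, 0.0, 0, 0, -0.13, 0, 0.0, 0.003, 0.035, -0.135, 0, 0.0, 0.008, 0.08, -0.135, 0, 0.0, 0.013, 0.125, -0.135, 0, 0.0, 0.018, 0.17, -0.135, 0, 0.0, 0.023, 0.215, -0.135, 0, 0.0, 0.028, 0.26, -0.135, 0, 0.0, 0.032, 0.3, -0.135, 0])

```text
clock: 41.8
position: [0.4816, -0.2728, 0.1963]
ee_rot: [0.999, 0.047, -0.001, 0.0]
ft_force: [1.1, 1.0, -3.3]
grip_width: 0.173
```

```bash
python3 - <<'E'
from h import *
rel([.5021,-.3806,.19])
E
```

```text
pos [ 0.4816 -0.2728  0.1963] x-ax [ 0.996  0.095 -0.002] y-ax [ 0.095 -0.996  0.   ] shift [0.0102 0.1093 0.0063] clock 41.8 F [ 1.1  1.  -3.3] g 0.0148
```

>>> jog_arm(steps=[0.0, 0.004, 0.04, 0, 0, 0.0, 0.008, 0.08, 0, 0, 0.0, 0.01, 0.1, 0, 0, 0.0, 0.01, 0.108, 0, 0, 0.0, 0.01, 0.108, 0, 0, 0.0, 0.01, 0.108, 0, 0, 0.0, 0.01, 0.108, 0, 0, 0.0, 0.01, 0.108, 0, 0, 0.0, 0.01, 0.108, 0, 0, 0.0, 0.01, 0.108, 0, 0])

```text
clock: 42.8
position: [0.5015, -0.3784, 0.1976]
ee_rot: [0.999, 0.047, -0.0, 0.0]
ft_force: [0.2, -0.0, -5.2]
grip_width: 0.171
```

```bash
python3 - <<'E'
from h import *
rel([.5021,-.3806,.13])
print(manip.get_obs()["joint_pos"].round(3))
p,d,c=cam("wrist","u_w")
E
```

```text
pos [ 0.5015 -0.3784  0.1976] x-ax [ 0.996  0.094 -0.   ] y-ax [ 0.094 -0.996  0.001] shift [0.0004 0.0022 0.0676] clock 42.8 F [ 0.2 -0.  -5.2] g 0.0146
[-0.174  0.56   1.052  1.562 -0.497  1.311 -0.535]
```

View pics/u_w.png

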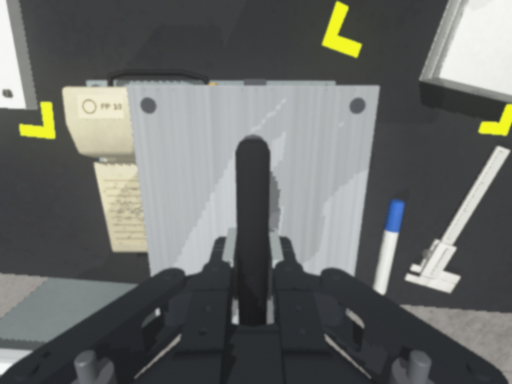

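>>> jog_arm(steps=[0.0, 0.0007, 0.002, 0.03, 0, 0.0, 0.0007, 0.002, 0.055, 0, 0.0, 0.0007, 0.002, 0.07, 0, 0.0, 0.0007, 0.002, 0.07, 0, 0.0, 0.0007, 0.002, 0.07, 0, 0.0, 0.0007, 0.002, 0.07, 0, 0.0, 0.0007, 0.002, 0.07, 0, 0.0, 0.0007, 0.002, 0.07, 0, 0.0, 0.0007, 0.002, 0.07, 0, 0.0, 0.0007, 0.002, 0.07, 0])

```text
clock: 43.85
position: [0.5022, -0.3808, 0.1277]
ee_rot: [0.999, 0.047, -0.0, 0.0]
ft_force: [-0.1, 0.1, -3.9]
grip_width: 0.172
```

```bash
python3 - <<'E'
from h import *
rel([.5023,-.3804,.11])
p,d,c=cam("wrist","v_w"); P=cloud(c,d); crop(p,90,60,420,200,2.3,"v_wc")
p,d,c=cam("scene"); crop(p,215,220,330,315,6,"v_sc")
E
```

```text
pos [ 0.5022 -0.3808  0.1277] x-ax [ 0.996  0.093 -0.   ] y-ax [ 0.093 -0.996  0.001] shift [ 0.0001 -0.0005  0.0177] clock 43.85 F [-0.1  0.1 -3.9] g 0.0147
```

View pics/v_wc.png

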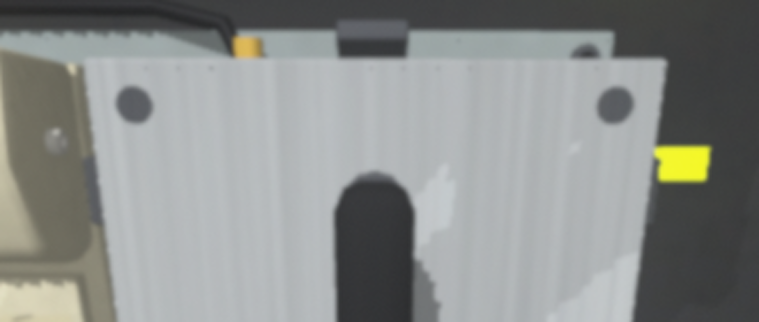

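View pics/v_sc.png

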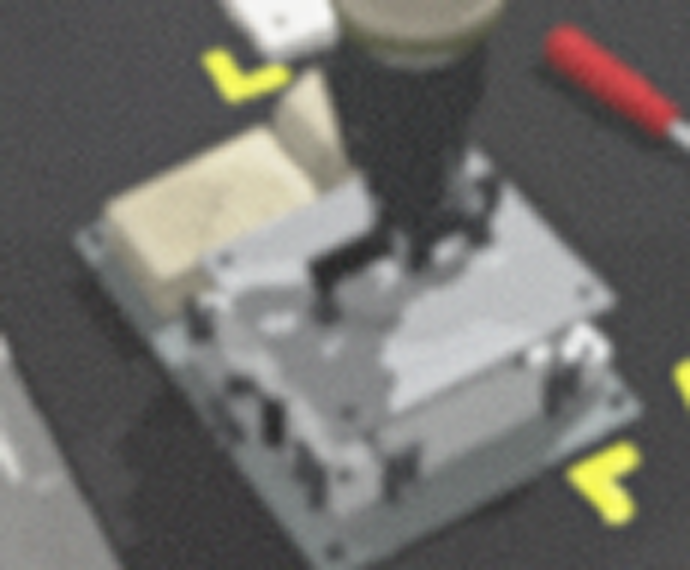

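>>> jog_arm(steps=[0.0, 0, 0, 0.008, 0, 0.0, 0, 0, 0.014, 0, 0.0, 0, 0, 0.018, 0, 0.0, 0, 0, 0.021, 0, 0.0, 0, 0, 0.023, 0, 0.0, 0, 0, 0.023, 0, 0.0, 0, 0, 0.023, 0, 0.0, 0, 0, 0.023, 0, 0.0, 0, 0, 0.023, 0, 0.0, 0, 0, 0.023, 0])

```text
clock: 44.95
position: [0.5022, -0.3809, 0.1047]
ee_rot: [0.999, 0.047, -0.0, 0.001]
ft_force: [0.3, -0.3, -4.1]
grip_width: 0.172
```

```bash
python3 - <<'E'
from h import *
rel([.5023,-.3804,.0937]); print(manip.get_obs()["torque"].round(2))
E
```

```text
pos [ 0.5022 -0.3809  0.1047] x-ax [ 0.996  0.093 -0.   ] y-ax [ 0.093 -0.996  0.001] shift [ 0.0002 -0.0005  0.011 ] clock 44.95 F [ 0.3 -0.3 -4.1] g 0.0147
[-0.01 -0.04  0.06]
```

>>> jog_arm(steps=[0.0, 0, 0, 0.002, 0, 0.0, 0, 0, 0.004, 0, 0.0, 0, 0, 0.006, 0, 0.0, 0, 0, 0.008, 0, 0.0, 0, 0, 0.009, 0, 0.0, 0, 0, 0.01, 0, 0.0, 0, 0, 0.011, 0, 0.0, 0, 0, 0.012, 0, 0.0, 0, 0, 0.012, 0, 0.0, 0, 0, 0.012, 0])

```text
clock: 45.95
position: [0.5023, -0.3811, 0.0931]
ee_rot: [0.999, 0.046, 0.0, 0.001]
ft_force: [-2.8, 1.6, 7.7]
grip_width: 0.172
```

```bash
python3 - <<'E'
from h import *
rel([.5023,-.3804,.0937]); print(manip.get_obs()["torque"].round(2))
E
```

```text
pos [ 0.5023 -0.3811  0.0931] x-ax [0.996 0.093 0.   ] y-ax [ 0.093 -0.996  0.001] shift [ 0.0001 -0.0007 -0.0006] clock 45.95 F [-2.8  1.6  7.7] g 0.0147
[0.44 0.32 0.01]
```

>>> jog_arm(steps=[0.0, 0, 0, 0.001, 0, 0.0, 0, 0, 0.002, 0, 0.0, 0, 0, 0.003, 0, 0.0, 0, 0, 0.003, 0, 0.0, 0, 0, 0.003, 0, 0.0, 0, 0, 0.003, 0, 0.0, 0, 0, 0.003, 0, 0.0, 0, 0, 0.003, 0, 0.0, 0, 0, 0.003, 0, 0.0, 0, 0, 0.003, 0])

```text
clock: 46.95
position: [0.5023, -0.3811, 0.093]
ee_rot: [0.999, 0.046, 0.001, -0.0]
ft_force: [-11.3, 13.8, 38.0]
grip_width: 0.171
```

>>> jog_arm(steps=[0.0, 0, 0, -0.002, 0, 0.0, 0, 0, -0.003, 0, 0.0, 0, 0, -0.003, 0, 0.04, 0, 0, -0.003, 0, 0.05, 0, 0, -0.003, 0, 0.05, 0, 0, -0.003, 0, 0.05, 0, 0, -0.01, 0, 0.05, 0, 0, -0.05, 0, 0.05, -0.02, 0, -0.1, 0, 0.05, -0.06, 0, -0.13, 0])

```text
clock: 47.95
position: [0.447, -0.386, 0.2204]
ee_rot: [0.999, 0.048, 0.001, 0.002]
ft_force: [0.3, 0.5, 1.6]
grip_width: 0.587
```

```bash
python3 - <<'E'
from h import *
rel([.5023,-.3804,.0937])
p,d,c=cam("wrist","w_w"); P=cloud(c,d); np.savez("w_w.npz",p=p,d=d,**c)
b=np.zeros(d.shape,bool); b[40:250,150:360]=1
print("plate",rect(P,b,.052,.064),"handle",rect(P,b,.094,.115))
m=b&(P[...,2]>.052)&(P[...,2]<.064)
q=P[m]; A=np.c_[q[:,:2]-q[:,:2].mean(0),np.ones(len(q))]; print("plane",np.linalg.lstsq(A,q[:,2],rcond=None)[0].round(4))
p,d,c=cam("top"); crop(p,280,165,375,250,8,"w_top")
E
```

```text
pos [ 0.447  -0.386   0.2204] x-ax [0.995 0.097 0.001] y-ax [ 0.097 -0.995  0.003] shift [ 0.0555 -0.0007  0.1267] clock 47.95 F [0.3 0.5 1.6] g 0.0501
plate (((500.2115783691406, -386.69757080078125), (167.09762573242188, 153.8887176513672), 5.585643291473389), 19943, np.float64(0.0572746474703002)) handle (((503.1760559082031, -381.92169189453125), (118.02992248535156, 15.771166801452637), 5.036905288696289), 2386, np.float64(0.10266764290825173))
plane [-0.0041 -0.0009  0.0573]
```

View pics/w_w.png

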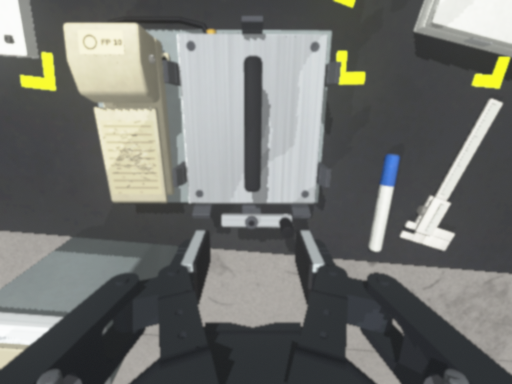

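```bash
python3 - <<'E'
from h import *
f=np.load("w_w.npz"); p,d=f["p"],f["d"]; c={"mtx":f["mtx"],"world_to_cam":f["world_to_cam"]}
P=cloud(c,d); b=np.zeros(d.shape,bool); b[210:245,270:305]=1
k=rect(P,b,.0895,.1); print(k)
b[:]=0; b[212:230,242:262]=1; print("pivot",rect(P,b,.0685,.076))
rel([k[0][0][0]/1000,k[0][0][1]/1000,.091])
E
```

```text
(((401.9757385253906, -428.4864501953125), (13.373114585876465, 12.666983604431152), 47.88170623779297), 137, np.float64(0.09432005795679732))
pivot (((398.508544921875, -390.407958984375), (14.071527481079102, 13.526713371276855), 5.574936866760254), 126, np.float64(0.0710639517996483))
pos [ 0.441  -0.3901  0.2225] x-ax [0.996 0.086 0.004] y-ax [ 0.086 -0.996  0.004] shift [-0.0427  0.0343  0.1315] clock 48.05 F [ 0.  -1.1 -0.8] g 0.0503
```

>>> jog_arm(grip_force=20, steps=[0.04, -0.01, 0.008, 0, -0.145, 0.04, -0.02, 0.016, 0, -0.29, 0.04, -0.03, 0.024, 0, -0.435, 0.04, -0.0427, 0.0343, 0, -0.58, 0.04, -0.0427, 0.0343, 0, -0.725, 0.04, -0.0427, 0.0343, 0, -0.87, 0.04, -0.0427, 0.0343, 0, -1.015, 0.04, -0.0427, 0.0343, 0.02, -1.16, 0.04, -0.0427, 0.0343, 0.04, -1.305, 0.04, -0.0427, 0.0343, 0.06, -1.45])

```text
clock: 49.05
position: [0.4057, -0.4243, 0.1571]
ee_rot: [0.715, 0.699, -0.0, 0.0]
ft_force: [-0.1, -1.0, -0.3]
grip_width: 0.469
```

```bash
python3 - <<'E'
from h import *
rel([.402,-.4285,.091])
E
```

```text
pos [ 0.4057 -0.4243  0.1571] x-ax [ 0.022  1.    -0.001] y-ax [ 1.    -0.022  0.   ] shift [-0.0042 -0.0036  0.0661] clock 49.05 F [-0.1 -1.  -0.3] g 0.0401
```

>>> jog_arm(steps=[0.04, -0.0042, -0.0036, 0.01, -0.115, 0.04, -0.0042, -0.0036, 0.03, -0.115, 0.04, -0.0042, -0.0036, 0.048, -0.115, 0.04, -0.0042, -0.0036, 0.058, -0.115, 0.04, -0.0042, -0.0036, 0.064, -0.115, 0.04, -0.0042, -0.0036, 0.066, -0.115, 0.04, -0.0042, -0.0036, 0.066, -0.115, 0.04, -0.0042, -0.0036, 0.066, -0.115, 0.04, -0.0042, -0.0036, 0.066, -0.115, 0.04, -0.0042, -0.0036, 0.066, -0.115])

```text
clock: 50.05
position: [0.4021, -0.4286, 0.0919]
ee_rot: [0.676, 0.737, -0.0, 0.001]
ft_force: [0.1, 0.2, -0.2]
grip_width: 0.467
```

```bash
python3 - <<'E'
from h import *
rel([.402,-.4285,.091])
p,d,c=cam("wrist","x_w")
E
```

```text
pos [ 0.4021 -0.4286  0.0919] x-ax [-0.087  0.996 -0.001] y-ax [0.996 0.087 0.   ] shift [ 0.0001 -0.0001  0.0009] clock 50.05 F [ 0.1  0.2 -0.2] g 0.0399
```

View pics/x_w.png

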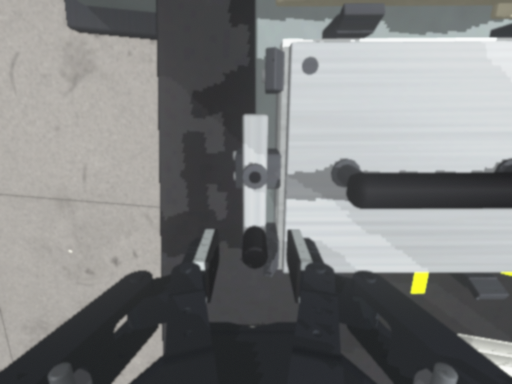

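>>> jog_arm(steps=[0.016, 0, 0, 0.001, 0, 0.016, 0, 0, 0.001, 0, 0.016, 0, 0, 0.001, 0, 0.016, 0.0004, -0.0053, 0.001, 0.14, 0.016, 0.0015, -0.0105, 0.001, 0.28, 0.016, 0.0033, -0.0155, 0.001, 0.42, 0.016, 0.0058, -0.0202, 0.001, 0.56, 0.016, 0.0089, -0.0245, 0.001, 0.7, 0.016, 0.0126, -0.0283, 0.001, 0.84, 0.016, 0.0168, -0.0315, 0.001, 0.98])

```text
clock: 51.1
position: [0.3695, -0.4145, 0.0907]
ee_rot: [0.944, 0.33, 0.0, 0.001]
ft_force: [2.3, -1.1, -1.2]
grip_width: 0.187
```

```bash
python3 - <<'E'
from h import *
rel([.3613,-.397,.091])
p,d,c=cam("wrist","y_w")
E
```

```text
pos [ 0.3695 -0.4145  0.0907] x-ax [ 0.782  0.623 -0.   ] y-ax [ 0.623 -0.782  0.002] shift [ 0.0045 -0.0188 -0.0003] clock 51.1 F [ 2.3 -1.1 -1.2] g 0.016
```

View pics/y_w.png

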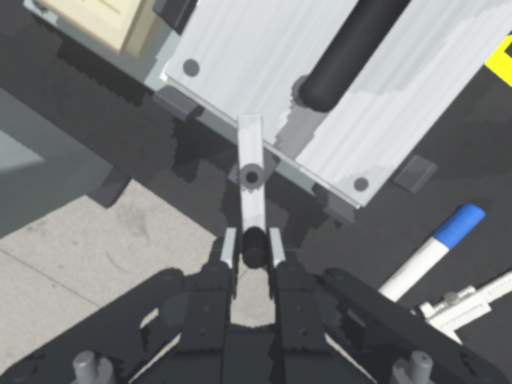

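>>> jog_arm(steps=[0.016, 0.0004, -0.0053, 0, 0.14, 0.016, 0.0015, -0.0105, 0, 0.28, 0.016, 0.0033, -0.0155, 0, 0.42, 0.016, 0.0058, -0.0202, 0, 0.56, 0.016, 0.0066, -0.0215, 0, 0.6, 0.016, 0.0066, -0.0215, 0, 0.6, 0.016, 0.0066, -0.0215, 0, 0.6, 0.016, 0.0066, -0.0215, 0, 0.6, 0.016, 0.0066, -0.0215, 0, 0.6, 0.016, 0.0066, -0.0215, 0, 0.6])

```text
clock: 52.15
position: [0.3608, -0.3937, 0.0905]
ee_rot: [0.999, 0.039, -0.0, 0.0]
ft_force: [1.4, -1.2, -0.1]
grip_width: 0.189
```

```bash
python3 - <<'E'
from h import *
rel([.3613,-.397,.091])
p,d,c=cam("wrist","z_w"); P=cloud(c,d)
b=np.zeros(d.shape,bool); b[225:280,236:272]=1; print(rect(P,b,.0905,.099))
b[:]=0; b[160:195,230:270]=1; print("pivot",rect(P,b,.0685,.076))
E
```

```text
pos [ 0.3608 -0.3937  0.0905] x-ax [ 0.997  0.079 -0.   ] y-ax [ 0.079 -0.997  0.001] shift [ 0.0003  0.0034 -0.0005] clock 52.15 F [ 1.4 -1.2 -0.1] g 0.0161
(((361.218994140625, -396.0585021972656), (14.51440715789795, 20.369813919067383), 89.85670471191406), 586, np.float64(0.09425264073431175))
pivot (((398.50286865234375, -390.4005126953125), (14.152135848999023, 14.574431419372559), 52.56367874145508), 523, np.float64(0.07087971860600445))
```

View pics/z_w.png

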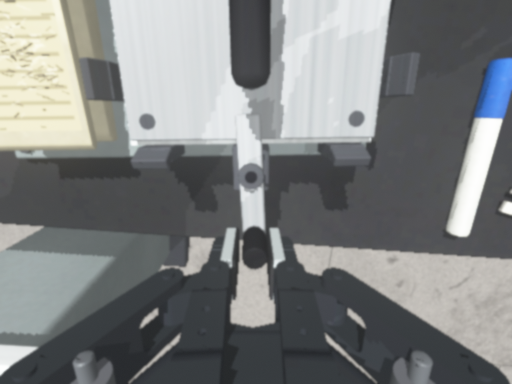

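>>> jog_arm(steps=[0.035, 0, 0, 0, 0, 0.035, 0, 0, 0, 0, 0.035, 0, 0, 0, 0, 0.035, 0, 0, -0.01, 0, 0.035, 0, 0, -0.05, 0, 0.035, 0, 0, -0.1, 0, 0.035, 0.02, -0.01, -0.14, 0, 0.035, 0.06, -0.01, -0.17, 0, 0.035, 0.08, -0.01, -0.18, 0, 0.035, 0.08, -0.01, -0.18, 0])

```text
clock: 53.2
position: [0.4432, -0.3763, 0.2724]
ee_rot: [0.999, 0.041, 0.001, 0.002]
ft_force: [0.1, 0.3, 0.5]
grip_width: 0.41
```

```bash
python3 - <<'E'
from h import *
rel([.3613,-.397,.091])
p,d,c=cam("wrist","za_w"); P=cloud(c,d)
b=np.zeros(d.shape,bool); b[200:270,236:275]=1; k=rect(P,b,.0895,.1); print(k)
b[:]=0; b[170:225,235:275]=1; pv=rect(P,b,.0685,.076); print("pivot",pv)
v=np.array(k[0][0])-pv[0][0]; print("clamp angle vs mould",np.rad2deg(np.arctan2(-v[1],-v[0]))-5.2)
b[:]=0; b[20:210,160:350]=1; print("plate",rect(P,b,.052,.064),"handle",rect(P,b,.094,.115))
p,d,c=cam("top","za_top"); crop(p,80,150,380,260,2.6,"za_topc")
p,d,c=cam("scene","za_scene")
E
```

```text
pos [ 0.4432 -0.3763  0.2724] x-ax [0.997 0.082 0.001] y-ax [ 0.082 -0.997  0.003] shift [-0.0835  0.0133  0.1813] clock 53.2 F [0.1 0.3 0.5] g 0.035
(((361.23138427734375, -395.4873352050781), (12.486236572265625, 12.803199768066406), 5.565484046936035), 96, np.float64(0.0941298959689324))
pivot (((398.52337646484375, -390.83465576171875), (13.203764915466309, 13.257781982421875), 51.654685974121094), 93, np.float64(0.07110498334654293))
clamp angle vs mould 1.91167394121618
plate (((505.0614013671875, -386.42706298828125), (175.79014587402344, 153.88580322265625), 5.449982643127441), 15269, np.float64(0.05725583591184985)) handle (((503.0223083496094, -381.8746337890625), (118.69019317626953, 15.937212944030762), 5.42628288269043), 1647, np.float64(0.10264624357540872))
```

View pics/za_w.png

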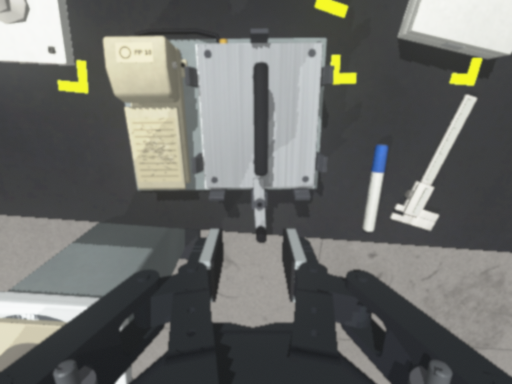

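View pics/za_topc.png

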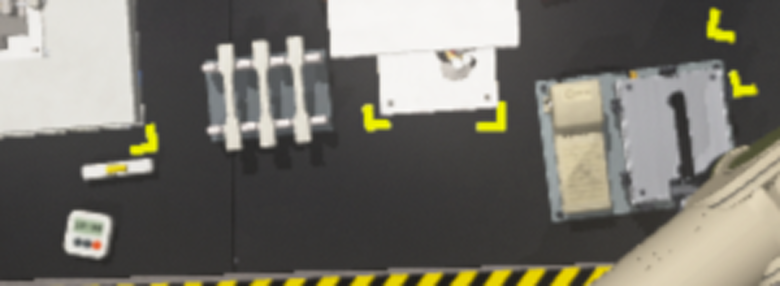

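View pics/za_scene.png

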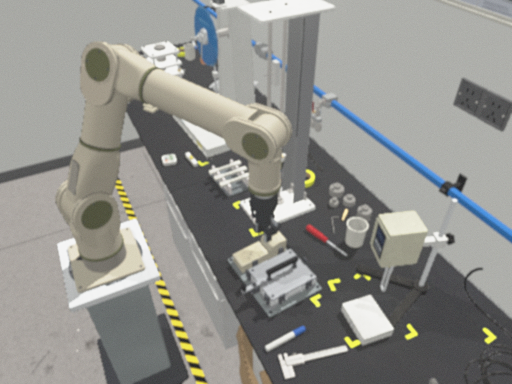

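```bash
python3 - <<'E'
from workcell import manip
print(manip.hand_in()); print(manip.get_obs()["clock"])
E
```

```text
the job is handed in; nothing more can be done
None
the job is handed in; nothing more can be done
```

The job is finished and handed in at about 53 s on the robot's clock, in the order you asked. No verdict was reported.

I swung the clamp aside, lifted the cover off and laid it flat on the bench. I then pressed the pedal to its stop; the toe was at about 32 mm and pushed back with 36 N. All three bars went into the rack, one per notch, after which I put the cover back, pressed it home and closed the clamp.

Last checks:
- **Bars:** each lies flat with its top about 47.5 mm above the bench (48 expected) and its middle within about 1 mm of its notch. For the +y bar the first measurement was up to 2 mm off along its length because part of it was hidden.
- **Cover:** its top is at the same height as before opening. A 38 N push moved it no further, so the ejector should be home; I could not read the ejector itself.
- **Clamp:** it is over the cover's edge, about 2° from fully closed by my measurement.
- **Other items:** I left the jar, timer, marker and spirit level alone. By eye they are where they were in the last pictures, though the jar was out of view.

- **Disturbance:** the rack was knocked a few centimetres aside early in the run. I measured it again before placing the bars.
- **Grip:** I saw no slip.
- **Peak force:** the 38 N push on the cover was the largest reading I saw at the end of a move. It was made through the gripped handle and is close to the 40 N limit set for the arm and gripper body.

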